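Tare the bowl, tip up the flush plate and weigh it

TASK

Set the empty bowl in the middle of the scale's round platter, let go of it, and press the scale's tare button right down with the plate still lying flush in its block. Then press down one end of the flush plate so that its other end tips up, take the plate by the raised end, and put it in the bowl so that it lies flat on the bowl's floor, not dropping it in from a height. Leave the bowl standing on the scale and the carton, tape roll and pipe coupling where they are.

Things in the scene. Friction and masses are not known exactly. Their poses are not given: they have to be found in the camera images.
- plate_center (a point): Bare aluminium blanking plate, 100 x 46 x 10 mm with two dark bolt holes, about 0.13 kg, loose. Point at its centre (half-way up); x along the length, y across, z up. At the start it lies in the pocket of the black block, its top flush with the block's top and 2 mm of gap around it: it cannot be gripped until one end is tipped up.
- nest_top (a point): Fixed black plastic block, 150 x 96 mm and 38 mm high, with a 104 x 50 mm pocket that holds the plate. Point at the middle of its top face, 38 mm above the table; x along the block's and plate's length, y across, z up; yaw up to 46 degrees either way. Once tipped, the plate's raised end can be gripped across its 46 mm width with the fingertips just above the block's top.
- cradle (a joint): Tilt of the rocking floor under the plate (rad), pivoting at mid-length 10 mm below the block's top. 0 level; positive: +x end down, -x end up; stops at -0.38 and 0.38. Stiff hinge: takes about 3 N on the plate 35 mm from the middle, at either end, and stays where it is left. Fully tipped, the raised end stands about 18 mm above the block's top and the pressed end as much below it.
- bowl_center (a point): Empty round white plastic bowl, loose, 0.18 kg, nearly straight-sided: 160 mm outside diameter at the rim, 132 mm at the foot, 46 mm high, floor 6 mm thick, wall 9 mm thick. The wall can be gripped from above anywhere round the rim, its middle 75 mm from the bowl's axis. Point on its axis half-way up, 23 mm above its underside; z up.
- platter (a point): Centre of the top face of the scale's round steel platter, 140 mm across, 45 mm above the table. It is fixed to the grey bench scale (250 x 170 mm, housing top 35 mm high) and does not sink. Its x axis points from the scale's control end towards the platter end, y to the left of that, z up; the control end faces the robot.
- tare (a joint): Travel of the tare button (m): 0 up, 0.006 fully down; counts as pressed above 0.004. It springs back when released; 4 N takes it fully down.
- tare_top (a point): Centre of the top of the round black tare button, 28 mm across, the only button on the scale, beside the display at the control end; its top is 57 mm above the table when up and stands 10 mm above its grey collar. z up; it is pressed straight down.
- carton: Bystander: small closed cardboard carton 70 x 110 x 60 mm, loose, origin at the centre of its underside. Leave it.
- tape: Bystander: grey roll of tape lying flat, 100 mm outside diameter, 48 mm high, loose, origin at the centre of its underside. Leave it.
- coupling: Bystander: white plastic pipe coupling (short tube) standing on end, 72 mm diameter, 70 mm high, loose, origin at the centre of its underside. Leave it.
- plate: The same aluminium plate, its origin at the centre of its underside.
- bowl: The same bowl, its origin at the centre of its underside.
Not all that is in view belongs to the job. Several things look just like the bowl: the one meant starts farthest from the robot's base. There is more than one size of the plate; the job needs the larger.

How it is judged:
By the outcome, as a careful person would: the job done as asked, in the order asked, and still so for the second after the job is handed in, with the robot touching nothing.
It also fails if it takes over 64 s, if anything falls off the work surface, if the arm or the gripper's body presses on something with over 40 N, if the wrist force passes 120 N, or if a joint passes its speed limit or range.

ROBOT

A 6-joint arm with a two-finger parallel gripper is mounted at the origin on the work surface. World frame = base frame: x ahead of the robot, y to its left, z up, the work surface at z = 0. Lengths are in m, angles in rad, forces in N, time in s.
With the tool pointing down it reaches from about 0.15 to 0.775 m from the base axis. Payload 6.1 kg.
Tool frame: the origin (TCP) lies midway between the tips of the shut fingers; the grasp point (between the pads) lies 19 mm behind it; z points along the fingers, y is the direction in which the jaws open and shut (so a half turn about z gives the same grasp; the last joint's range is limited). The gripper opens to 85 mm and grips with 20 to 120 N. Pads are 22 mm wide; open, the fingers measure 114 mm over their backs; the gripper's body (76 mm by 85 mm) begins 54 mm behind the grasp point. The pads swing forward as they close: fully open they stand 13 mm farther back than shut.
Start: joints at [1.214, 0.126, -0.04, 1.405, 0, 1.571], TCP at [0.183, 0.492, 0.231] pointing down, gripper open.
Joint ranges: [-2.72, 2.72], [-0.95, 1.95], [-1.27, 1.35], [-1.78, 2.02], [-1.46, 1.47], [-3.14, 3.14]. Speed limits (rad/s): [2.39, 2.39, 3.01, 3.14, 3.14, 3.14].

INTERFACE

Orientations are given as a unit quaternion [w, x, y, z].
In Python, from bench import observe, optics, hand_in gives the robot as it stands.
- The arm moves only by the tool jog_arm, never from a script. Its argument "series" is a list of rows, each a list of 6 numbers: the shift along the tool's x, y, z in units of 0.25 m (1.0 is 0.25 m), then the turn, a rotation vector about the tool's x, y, z in units of 4 degrees (1.0 is 4 degrees). In form: [[dx, dy, dz, wx, wy, wz], ...]. A call has exactly 8 rows; each row shifts and turns the pose as measured when the row begins, along the tool's axes as they then stand; what a row does not reach is not made up. A row lasts 1/10 s, in which the tool goes at most 50 mm and 8.59 degrees, less where a joint would pass 70% of its speed; a pose out of reach is approached as far as the arm can. A call with a number of a shift or a turn outside -1 to 1 is refused whole. A call with a gripper value outside its range is refused whole. "hand" is the opening, from 0 (shut) to 1 (fully open), set as the call begins (left out, the last holds). The fingers move at their own pace and stop on an object; "newtons" is the grip in N (left out, the last holds). Time passes only in rows, so rows that do not move let the fingers close, or fill a call up. It gives the time, the measured TCP pose, the force and the opening at its end, in the units of the state.
- observe(): the state, without advancing time (a new reading comes with each control period).
- optics.get_image(name): name is "scene" or "top" or "wrist"; returns a dict with "pixels" (420x560x3 uint8, blue, green, red), "intrinsics" (3x3 intrinsics, pixels), "R" (3x3) and "t" (3): a world point X has camera coordinates R X + t; the wrist camera has in their place "T_tool_cam" (4x4, takes a point from camera to tool coordinates, whose origin is the TCP and whose axes are the flange's). Camera axes: x right, y down, z forward; pixel columns grow to the right and rows downward; lengths in m; the calibration is good to about 2 mm. A picture is of the moment at which its call begins: read the wrist's pose just before it. There is no depth.
- hand_in(): hands the job in, once; it reports no verdict.
The state is a dict: "clock": time; "qpos": joint angles; "joint_velocities": joint speeds; "joint_efforts": joint torques, N m; "ee_pos": TCP position; "tcp_rot": TCP orientation; "force": force on the tool from outside, world axes, zero at the start; "moment": the same for the moment, N m; "width": finger opening in m.
Only numpy, scipy, OpenCV 4.12 (cv2) and the standard library are available. Lean on these libraries where they do the work, as an engineer would, in place of code of your own. Each camera call takes 0.05 s, during which the arm holds its last target.

## Working session

There is one attempt and no reset: what is moved stays moved. The work goes in short steps, Python scripts to look and compute and a tool call to move; the robot and the scene stay as the last step left them, time stands still between calls to the robot, and variables do not carry over. Pictures are saved under pics/ and viewed, and the job is handed in when it is done.

Besides the shell and the picture viewer there is one more tool, called after ">>>" as name(argument=value, ...), one argument or row to a line, values as JSON. jog_arm: Moves the arm, as the interface text tells. Its arguments: {"type":"object","properties":{"series":{"type":"array"},"hand":{"type":"number"},"newtons":{"type":"number"}},"required":["series"]}

```bash
mkdir -p pics; python3 - <<'E'
from bench import observe, optics
import cv2, numpy as np, pickle
s=observe(); print(s)
d={}
for n in ["scene","top","wrist"]:
    g=optics.get_image(n); d[n]=g
    cv2.imwrite(f"pics/{n}0.png",g["pixels"])
    print(n,{k:np.round(v,4).tolist() for k,v in g.items() if k!="pixels"})
pickle.dump((s,d),open("d0.pkl","wb"))
E
```

```text
{'clock': 0.0, 'qpos': array([ 1.21399069e+00,  1.26385727e-01, -4.06277433e-02,  1.40542627e+00,
       -8.00586940e-07,  1.57081224e+00]), 'joint_velocities': array([-0.00135902, -0.0031299 , -0.00061074, -0.00024558, -0.00215126,
       -0.00034086]), 'joint_efforts': array([ 2.11684484e-03, -4.35914683e+01,  3.52924776e+01,  1.72441226e-02,
        1.09532307e-04, -3.44855131e-06]), 'ee_pos': array([0.18322423, 0.49153299, 0.23051645]), 'tcp_rot': array([-1.45418155e-04,  1.77465739e-01,  9.84126636e-01, -8.08737793e-04]), 'force': array([ 0.1356532 ,  0.31157772, -0.65810013]), 'moment': array([ 0.10523752, -0.02585173, -0.01979903]), 'width': 0.08524645310774558}
scene {'intrinsics': [[405.7051, 0.0, 274.0328], [0.0, 405.7051, 218.389], [0.0, 0.0, 1.0]], 'R': [[0.7098, 0.7044, -0.0004], [0.5091, -0.5135, -0.6907], [-0.4867, 0.4901, -0.7231]], 't': [-0.3698, -0.2313, 1.4541]}
top {'intrinsics': [[394.4257, 0.0, 283.0908], [0.0, 394.4257, 210.0728], [0.0, 0.0, 1.0]], 'R': [[0.0107, -0.9999, 0.0111], [-0.982, -0.0125, -0.1882], [0.1884, -0.0089, -0.9821]], 't': [-0.0429, 0.5648, 0.8679]}
wrist {'intrinsics': [[292.6954, 0.0, 276.1854], [0.0, 292.6954, 209.3267], [0.0, 0.0, 1.0]], 'T_tool_cam': [[0.001, -0.9509, -0.3094, 0.08], [1.0, 0.0008, 0.0009, -0.0005], [-0.0006, -0.3094, 0.9509, -0.141], [0.0, 0.0, 0.0, 1.0]]}
```

View pics/scene0.png

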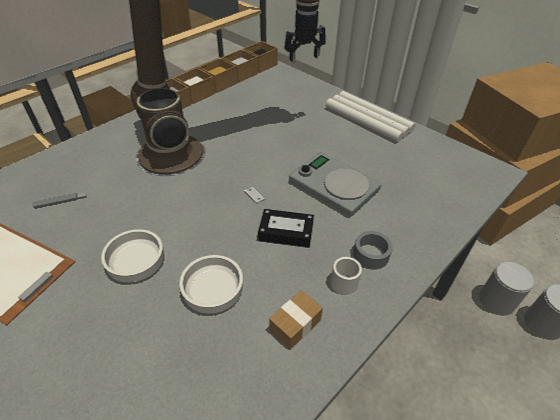

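View pics/top0.png

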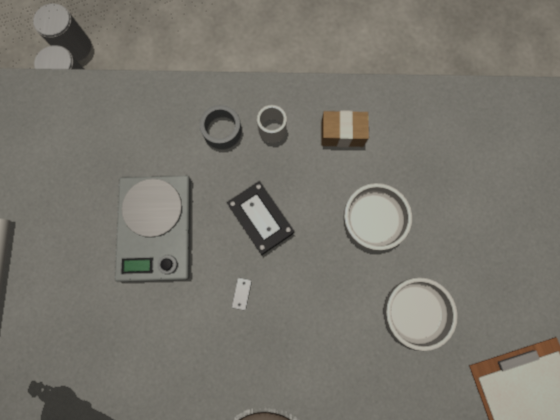

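View pics/wrist0.png

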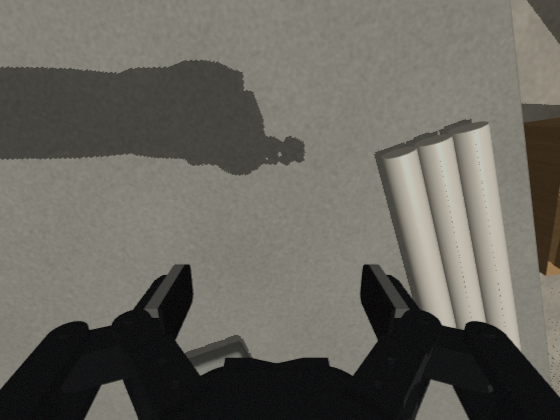

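The top view shows two bowls, at (378,218) and (421,314). It also shows a plate in the block at (260,217), a small loose plate at (242,294), the scale platter at (152,208), the tare button at (167,264), the tape at (221,128), the coupling at (272,121) and the carton at (346,128). I'll enlarge these to measure them.

```bash
cat > h.py <<'E'
import cv2, numpy as np, pickle
from scipy.spatial.transform import Rotation as Rn
def px2w(g,u,v,z):
    K=np.array(g["intrinsics"]);R=np.array(g["R"]);t=np.array(g["t"])
    d=R.T@np.linalg.solve(K,[u,v,1.]);c=-R.T@t
    return c+d*(z-c[2])/d[2]
def rot(s): q=s["tcp_rot"]; return Rn.from_quat([q[1],q[2],q[3],q[0]]).as_matrix()
def wristcam(g,s):
    T=np.array(g["T_tool_cam"]);R=rot(s);Rc=R@T[:3,:3];c=R@T[:3,3]+s["ee_pos"]
    return dict(intrinsics=g["intrinsics"],R=Rc.T,t=-Rc.T@c)
def w2px(g,X):
    p=np.array(g["intrinsics"])@(np.array(g["R"])@np.array(X)+np.array(g["t"])); return p[:2]/p[2]
def crop(im,x0,y0,x1,y1,f,name):
    c=cv2.resize(im[y0:y1,x0:x1],None,fx=f,fy=f,interpolation=cv2.INTER_CUBIC); cv2.imwrite("pics/"+name,c)
E
python3 - <<'E'
from h import *
s,d=pickle.load(open("d0.pkl","rb"));g=d["top"];im=g["pixels"]
crop(im,335,175,465,355,3.3,"c_bowls.png")
crop(im,105,170,305,310,4,"c_left.png")
for n,u,v,z in [("bowlA",378,218,.046),("bowlB",421,314,.046)]:
    p=px2w(g,u,v,z);print(n,p,np.hypot(*p[:2]))
E
```

```text
bowlA [ 0.55059629 -0.26007242  0.046     ] 0.6089285154800611
bowlB [ 0.3323745  -0.34956354  0.046     ] 0.482356168291895
```

View pics/c_bowls.png

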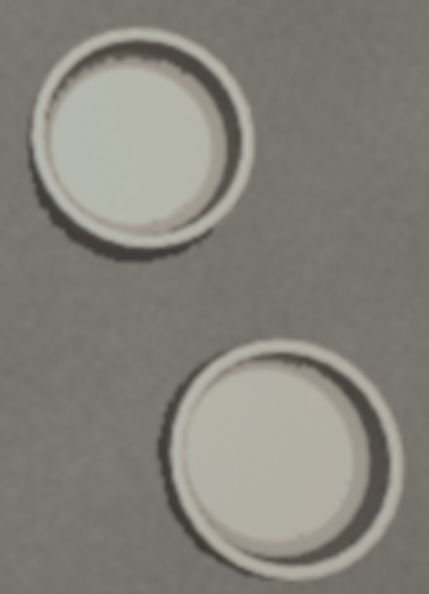

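View pics/c_left.png

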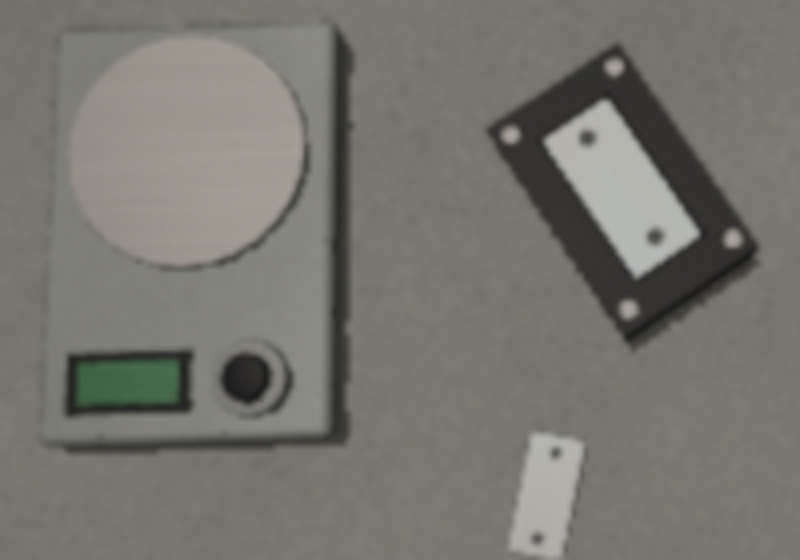

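The job's bowl is bowl A, at top pixel (378,217), 0.61 m from the base. Bowl B at (421,314) is only 0.48 m away. The larger plate is the one in the block at (260,217). The loose one at (242,294) is the small decoy.

```bash
python3 - <<'E'
from h import *
s,d=pickle.load(open("d0.pkl","rb"));g=d["top"];im=g["pixels"]
def c(x,y,ox,oy,f): return (x+.5)/f-.5+ox,(y+.5)/f-.5+oy
P=lambda x,y,z:px2w(g,*c(x,y,105,170,4),z)
b=[px2w(g,*c(x,y,335,175,3.3),.046) for x,y in [(32,138),(254,138),(143,27),(143,249)]]
print("bowl",np.round(b,4).tolist(),np.mean(b,0))
pl=[P(x,y,.045) for x,y in[(68,152),(307,152),(188,35),(188,268)]];print("platter",np.round(np.mean(pl,0),4),np.linalg.norm(pl[0]-pl[1]),np.linalg.norm(pl[2]-pl[3]))
print("tare",P(246,377,.057))
q=[P(x,y,.038) for x,y in[(607,98),(542,141),(638,279),(700,234)]]
print("plate",np.round(q,4).tolist(),np.mean(q,0),[np.linalg.norm(q[i]-q[i-1]) for i in range(4)])
n=[P(x,y,.038) for x,y in[(619,44),(489,130),(631,338),(757,247)]]
print("nest",np.mean(n,0),[np.linalg.norm(n[i]-n[i-1]) for i in range(4)])
for a in (q,n):
    v=(a[0]+a[1]-a[2]-a[3]);print("yaw",np.degrees(np.arctan2(v[1],v[0])))
sc=[P(x,y,.035) for x,y in[(62,26),(332,24),(330,432),(45,440)]];print("scale",np.round(sc,4).tolist())
g=d["scene"]
print("scene proj", w2px(g,np.mean(b,0)),w2px(g,np.mean(pl,0)),w2px(g,np.mean(n,0)),w2px(g,P(246,377,.057)))
g=d["top"]
for nme,u,v,z in [("carton",346,124,.06),("tape",221,126,.048),("coup",272,118,.07)]:
  print(nme,px2w(g,u,v,z))
crop(d["scene"]["pixels"],165,140,405,320,3.3,"c_scene.png")
E
```

```text
bowl [[0.5533, -0.1808, 0.046], [0.5553, -0.3397, 0.046], [0.6361, -0.263, 0.046], [0.4751, -0.2574, 0.046]] [ 0.55491359 -0.26022482  0.046     ]
platter [0.5695 0.2733 0.045 ] 0.14012565686233686 0.14007480324082303
tare [0.43733369 0.22698347 0.057     ]
plate [[0.6063, 0.0279, 0.038], [0.5796, 0.066, 0.038], [0.4978, 0.0072, 0.038], [0.5249, -0.0288, 0.038]] [0.55214376 0.01809102 0.038     ] [np.float64(0.09926793801627015), np.float64(0.046522874654858985), np.float64(0.10068395387960333), np.float64(0.04502384597736391)]
nest [0.55163322 0.0168543  0.038     ] [np.float64(0.14829247742711035), np.float64(0.09341530297924276), np.float64(0.15034907656186602), np.float64(0.09096181382785523)]
yaw 35.258605504897574
yaw 34.92685859836778
scale [[0.6473, 0.3578, 0.035], [0.6508, 0.1954, 0.035], [0.4076, 0.1829, 0.035], [0.4013, 0.3459, 0.035]]
scene proj [210.91529667 279.07161858] [346.05631499 182.58984657] [285.73683712 223.47415867] [166.125 263.875]
carton [ 0.7787085  -0.18668614  0.06      ]
tape [0.77395287 0.11784141 0.048     ]
coup [ 0.78698454 -0.00713875  0.07      ]
```

View pics/c_scene.png

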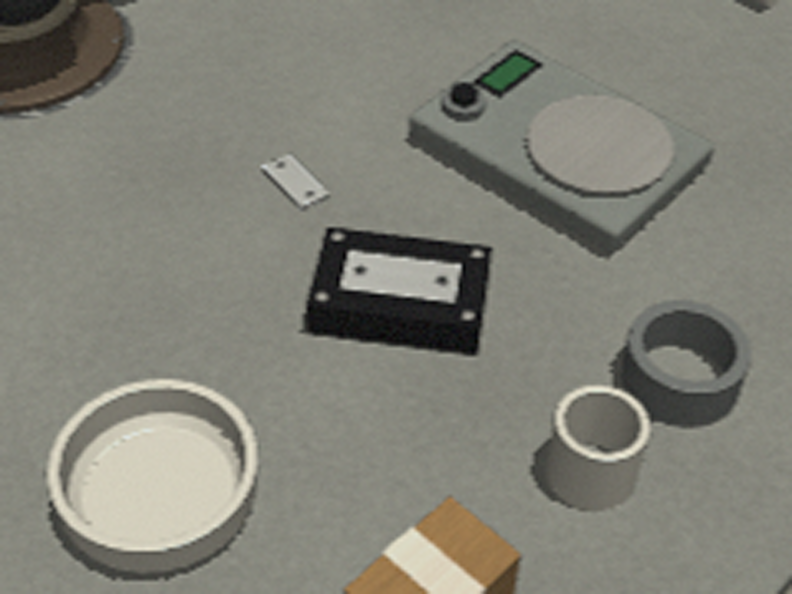

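```bash
cat >> h.py <<'E'
def down(yaw_y, tilt_axis=None, tilt=0.):
    """tool pointing down, tool y at world yaw (rad); then tilt about tool axis (3-vector) by tilt rad"""
    y=np.array([np.cos(yaw_y),np.sin(yaw_y),0]);z=np.array([0,0,-1.]);x=np.cross(y,z)
    R=np.stack([x,y,z],1)
    if tilt_axis is not None: R=R@Rn.from_rotvec(np.array(tilt_axis)*tilt).as_matrix()
    return R
def plan(s,p1,R1,n,polar=False,pr=True):
    from scipy.spatial.transform import Slerp
    p0=np.array(s["ee_pos"]);R0=rot(s);rel=Rn.from_matrix(R0.T@R1).as_rotvec()
    if polar:
        c=lambda p:np.array([np.hypot(p[0],p[1]),np.arctan2(p[1],p[0]),p[2]])
        a,b=c(p0),c(p1)
    rows=[];p,R=p0,R0
    for i in range(1,n+1):
        f=i/n
        if polar:
            q=a+(b-a)*f;pn=np.array([q[0]*np.cos(q[1]),q[0]*np.sin(q[1]),q[2]])
        else: pn=p0+(p1-p0)*f
        Rn_=R0@Rn.from_rotvec(rel*f).as_matrix()
        rows.append(np.r_[R.T@(pn-p)/.25,np.degrees(Rn.from_matrix(R.T@Rn_).as_rotvec())/4]);p,R=pn,Rn_
    rows=np.array(rows)
    if pr:
        print("max shift mm",np.linalg.norm(rows[:,:3],axis=1).max()*250,"turn",np.abs(rows[:,3:]).max())
        print(np.round(rows,3).tolist())
    return rows
E
python3 - <<'E'
from h import *
from bench import observe
s=observe();b=np.array([.5549,-.2602]);r=np.hypot(*b);a=np.arctan2(b[1],b[0]);u=b/r
t=np.array([*(u*.546),.0168]); R1=down(a,[1,0,0],-np.arctan(.304))
pre=t-R1[:,2]*.10
print(t,pre,np.degrees(a),R1)
plan(s,pre,R1,24,polar=True)
E
```

```text
[ 0.49434955 -0.23180709  0.0168    ] [ 0.46801529 -0.2194586   0.11247665] -25.122506137014614 [[ 0.4245551   0.86625843  0.26334256]
 [ 0.9054021  -0.40620011 -0.12348483]
 [ 0.          0.29085702 -0.95676653]]
max shift mm 36.44356337393618 turn 0.9784429256612348
[[-0.144, -0.006, 0.02, -0.135, -0.145, 0.978], [-0.144, -0.007, 0.021, -0.135, -0.145, 0.978], [-0.144, -0.007, 0.022, -0.135, -0.145, 0.978], [-0.143, -0.007, 0.023, -0.135, -0.145, 0.978], [-0.143, -0.007, 0.024, -0.135, -0.145, 0.978], [-0.143, -0.008, 0.025, -0.135, -0.145, 0.978], [-0.143, -0.008, 0.026, -0.135, -0.145, 0.978], [-0.142, -0.009, 0.027, -0.135, -0.145, 0.978], [-0.142, -0.009, 0.027, -0.135, -0.145, 0.978], [-0.142, -0.009, 0.028, -0.135, -0.145, 0.978], [-0.142, -0.01, 0.028, -0.135, -0.145, 0.978], [-0.142, -0.01, 0.028, -0.135, -0.145, 0.978], [-0.142, -0.01, 0.028, -0.135, -0.145, 0.978], [-0.142, -0.011, 0.028, -0.135, -0.145, 0.978], [-0.142, -0.011, 0.027, -0.135, -0.145, 0.978], [-0.142, -0.011, 0.027, -0.135, -0.145, 0.978], [-0.142, -0.012, 0.026, -0.135, -0.145, 0.978], [-0.142, -0.012, 0.025, -0.135, -0.145, 0.978], [-0.142, -0.012, 0.024, -0.135, -0.145, 0.978], [-0.142, -0.012, 0.024, -0.135, -0.145, 0.978], [-0.142, -0.012, 0.022, -0.135, -0.145, 0.978], [-0.142, -0.012, 0.021, -0.135, -0.145, 0.978], [-0.142, -0.012, 0.02, -0.135, -0.145, 0.978], [-0.142, -0.012, 0.019, -0.135, -0.145, 0.978]]
```

>>> jog_arm(
  series=[
    [-0.144, -0.005, 0.01, 0, 0, 0.98],
    [-0.144, -0.005, 0.01, 0, 0, 0.98],
    [-0.144, -0.005, 0.01, 0, 0, 0.98],
    [-0.144, -0.005, 0.01, 0, 0, 0.98],
    [-0.144, -0.005, 0.01, 0, 0, 0.98],
    [-0.144, -0.005, 0.01, 0, 0, 0.98],
    [-0.144, -0.005, 0.01, 0, 0, 0.98],
    [-0.144, -0.005, 0.01, 0, 0, 0.98],
  ],
  hand=1,
)

```text
clock: 0.95
ee_pos: [0.4168, 0.3193, 0.2069]
tcp_rot: [-0.001, 0.442, 0.897, -0.002]
force: [0.9, -0.2, -0.1]
width: 0.0855
```

>>> jog_arm(
  series=[
    [-0.144, -0.005, 0.01, 0, 0, 0.98],
    [-0.144, -0.005, 0.01, 0, 0, 0.98],
    [-0.144, -0.005, 0.01, 0, 0, 0.98],
    [-0.144, -0.005, 0.01, 0, 0, 0.98],
    [-0.144, -0.005, 0.01, 0, 0, 0.98],
    [-0.144, -0.005, 0.01, 0, 0, 0.98],
    [-0.144, -0.005, 0.01, 0, 0, 0.98],
    [-0.144, -0.005, 0.01, 0, 0, 0.98],
  ],
)

```text
clock: 1.75
ee_pos: [0.524, 0.0428, 0.1834]
tcp_rot: [-0.001, 0.677, 0.736, -0.004]
force: [1.0, 0.2, 0.7]
width: 0.0854
```

```bash
cat > bowlpre.py <<'E'
from h import *
from bench import observe
import sys
s=observe();b=np.array([.5549,-.2602]);r=np.hypot(*b);a=np.arctan2(b[1],b[0]);u=b/r
t=np.array([*(u*.546),.0168]); R1=down(a,[1,0,0],-np.arctan(.304))
pre=t-R1[:,2]*float(sys.argv[1])
print(s["clock"],s["ee_pos"],pre)
plan(s,pre,R1,int(sys.argv[2]),polar=len(sys.argv)>3)
E
python3 bowlpre.py .10 8 p
```

```text
1.75 [0.52398247 0.04281831 0.18341353] [ 0.46801529 -0.2194586   0.11247665]
max shift mm 35.28119384054501 turn 0.9305350995843787
[[-0.136, -0.009, 0.036, -0.528, -0.128, 0.931], [-0.136, -0.01, 0.037, -0.528, -0.128, 0.931], [-0.135, -0.012, 0.037, -0.528, -0.128, 0.931], [-0.135, -0.013, 0.037, -0.528, -0.128, 0.931], [-0.134, -0.014, 0.037, -0.528, -0.128, 0.931], [-0.134, -0.016, 0.036, -0.528, -0.128, 0.931], [-0.134, -0.017, 0.035, -0.528, -0.128, 0.931], [-0.134, -0.018, 0.033, -0.528, -0.128, 0.931]]
```

>>> jog_arm(
  series=[
    [-0.136, -0.009, 0.036, -0.53, -0.13, 0.93],
    [-0.136, -0.01, 0.037, -0.53, -0.13, 0.93],
    [-0.135, -0.012, 0.037, -0.53, -0.13, 0.93],
    [-0.135, -0.013, 0.037, -0.53, -0.13, 0.93],
    [-0.134, -0.014, 0.037, -0.53, -0.13, 0.93],
    [-0.134, -0.016, 0.036, -0.53, -0.13, 0.93],
    [-0.134, -0.017, 0.035, -0.53, -0.13, 0.93],
    [-0.134, -0.018, 0.033, -0.53, -0.13, 0.93],
  ],
)

```text
clock: 2.55
ee_pos: [0.4643, -0.2309, 0.1082]
tcp_rot: [0.13, 0.84, 0.52, 0.08]
force: [-0.3, -0.1, -0.3]
width: 0.0855
```

```bash
python3 bowlpre.py .075 8; python3 - <<'E'
from h import *
from bench import observe,optics
s=observe();g=optics.get_image("wrist");cv2.imwrite("pics/w1.png",g["pixels"])
w=wristcam(g,s);pickle.dump((w,g),open("w1.pkl","wb"))
for a in range(0,360,45): print(a,np.round(w2px(w,[.5549+.08*np.cos(np.radians(a)),-.2602+.08*np.sin(np.radians(a)),.046]),0))
print(w2px(w,[.5549,-.2602,.006]))
E
```

```text
2.55 [ 0.46432279 -0.23086548  0.10823722] [ 0.47459886 -0.22254572  0.08855749]
max shift mm 2.9636016281188726 turn 0.04109706626708012
[[0.006, -0.0, 0.01, 0.02, 0.012, -0.041], [0.006, -0.0, 0.01, 0.02, 0.012, -0.041], [0.006, -0.0, 0.01, 0.02, 0.012, -0.041], [0.006, -0.0, 0.01, 0.02, 0.012, -0.041], [0.006, -0.0, 0.01, 0.02, 0.012, -0.041], [0.006, -0.0, 0.01, 0.02, 0.012, -0.041], [0.006, -0.0, 0.01, 0.02, 0.012, -0.041], [0.006, -0.0, 0.01, 0.02, 0.012, -0.041]]
0 [442. 151.]
45 [403.  99.]
90 [330. 104.]
135 [276. 173.]
180 [281. 250.]
225 [331. 285.]
270 [391. 270.]
315 [434. 218.]
[340.20576032 187.03833768]
```

View pics/w1.png

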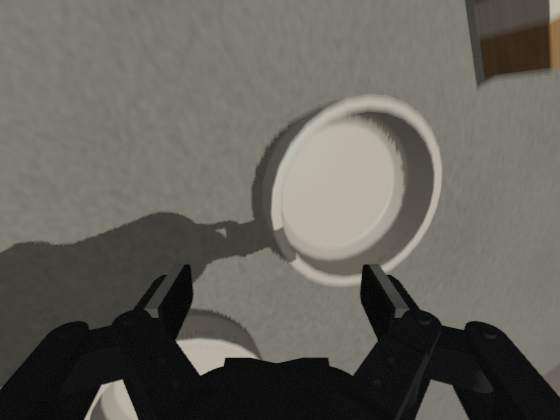

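The wrist view agrees with the measurement: the rim spans u 272–442 and v 95–287, and the projection predicts 276–442 and 99–285. I'll go down along the tool axis now.

>>> jog_arm(
  series=[
    [0.006, 0, 0.015, 0.02, 0.012, -0.04],
    [0.006, 0, 0.015, 0.02, 0.012, -0.04],
    [0.006, 0, 0.015, 0.02, 0.012, -0.04],
    [0.006, 0, 0.015, 0.02, 0.012, -0.04],
    [0.006, 0, 0.015, 0.02, 0.012, -0.04],
    [0.006, 0, 0.015, 0.02, 0.012, -0.04],
    [0.006, 0, 0.015, 0.02, 0.012, -0.04],
    [0.006, 0, 0.015, 0.02, 0.012, -0.04],
  ],
)

```text
clock: 3.4
ee_pos: [0.4761, -0.224, 0.0749]
tcp_rot: [0.123, 0.835, 0.53, 0.077]
force: [0.2, 0.3, -0.9]
width: 0.0856
```

```bash
python3 bowlpre.py .0 8
```

```text
3.4 [ 0.47606411 -0.22398557  0.07485825] [ 0.49434955 -0.23180709  0.0168    ]
max shift mm 7.671266517608187 turn 0.007390369803001954
[[0.0, 0.001, 0.031, -0.007, 0.003, -0.002], [0.0, 0.001, 0.031, -0.007, 0.003, -0.002], [0.0, 0.001, 0.031, -0.007, 0.003, -0.002], [0.0, 0.001, 0.031, -0.007, 0.003, -0.002], [0.0, 0.001, 0.031, -0.007, 0.003, -0.002], [0.0, 0.001, 0.031, -0.007, 0.003, -0.002], [0.0, 0.001, 0.031, -0.007, 0.003, -0.002], [0.0, 0.001, 0.031, -0.007, 0.003, -0.002]]
```

>>> jog_arm(
  series=[
    [0, 0.001, 0.034, 0, 0, 0],
    [0, 0.001, 0.034, 0, 0, 0],
    [0, 0.001, 0.034, 0, 0, 0],
    [0, 0.001, 0.034, 0, 0, 0],
    [0, 0.001, 0.032, 0, 0, 0],
    [0, 0.001, 0.032, 0, 0, 0],
    [0, 0.001, 0.03, 0, 0, 0],
    [0, 0.001, 0.02, 0, 0, 0],
  ],
)

```text
clock: 4.2
ee_pos: [0.4952, -0.2331, 0.0095]
tcp_rot: [0.122, 0.835, 0.53, 0.077]
force: [-0.3, 0.0, -0.7]
width: 0.0855
```

>>> jog_arm(
  series=[
    [0, 0, 0, 0, 0, 0],
    [0, 0, 0, 0, 0, 0],
    [0, 0, 0, 0, 0, 0],
    [0, 0, 0, 0, 0, 0],
    [0, 0, 0, 0, 0, 0],
    [0, 0, 0, 0, 0, 0],
    [0, 0, 0, 0, 0, 0],
    [0, 0, 0, 0, 0, 0],
  ],
  hand=0,
  newtons=50,
)

```text
clock: 5.0
ee_pos: [0.4946, -0.2327, 0.0091]
tcp_rot: [0.122, 0.835, 0.53, 0.076]
force: [-1.6, -0.4, -1.6]
width: 0.01
```

```bash
python3 bowlpre.py .0 8; python3 - <<'E'
from h import *
from bench import observe,optics
s=observe();print(s["force"],s["moment"],s["width"])
g=optics.get_image("scene");crop(g["pixels"],90,180,290,330,4,"s2.png")
E
```

```text
5.0 [ 0.49460035 -0.23274188  0.00908101] [ 0.49434955 -0.23180709  0.0168    ]
max shift mm 0.9724289860724913 turn 0.011837700850256675
[[0.0, 0.001, -0.004, -0.012, 0.003, -0.001], [0.0, 0.001, -0.004, -0.012, 0.003, -0.001], [0.0, 0.001, -0.004, -0.012, 0.003, -0.001], [0.0, 0.001, -0.004, -0.012, 0.003, -0.001], [0.0, 0.001, -0.004, -0.012, 0.003, -0.001], [0.0, 0.001, -0.004, -0.012, 0.003, -0.001], [0.0, 0.001, -0.004, -0.012, 0.003, -0.001], [0.0, 0.001, -0.004, -0.012, 0.003, -0.001]]
[-1.61446989 -0.42884831 -1.59186968] [0.17253347 0.41383308 0.03663953] 0.009966611876883871
```

View pics/s2.png

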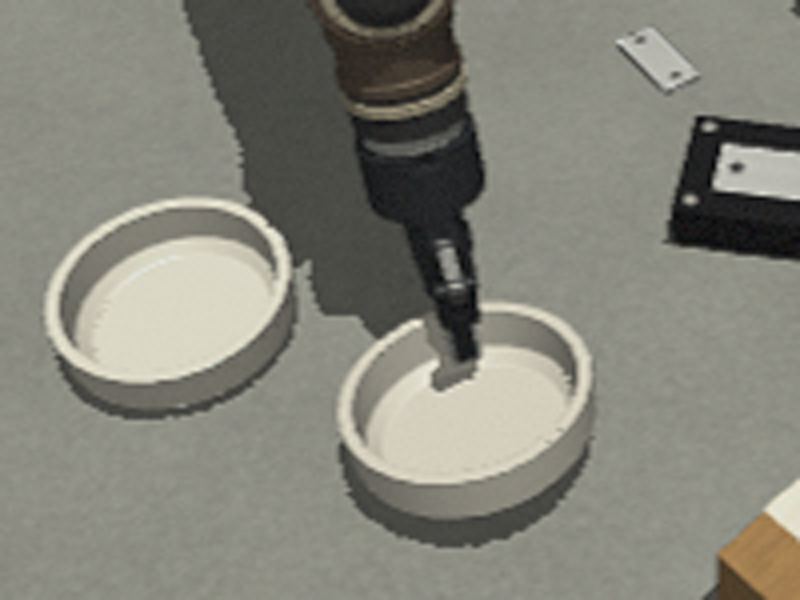

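The bowl is gripped, with the opening at 10 mm on a 9 mm wall. Next I lift it and carry it to the platter.

```bash
cat > carry.py <<'E'
from h import *
from bench import observe
import sys
p0=np.array([.4946,-.2327,.0091]);b0=np.array([.5549,-.2602,0]);pc=np.array([.5695,.2733,.045])
d=np.arctan2(pc[1],pc[0])-np.arctan2(b0[1],b0[0])
M=Rn.from_euler("z",d).as_matrix()
R0=Rn.from_quat([.835,.53,.077,.122]).as_matrix()
s=observe();h=float(sys.argv[1]);n=int(sys.argv[2])
t=M@(p0-b0)+pc+[0,0,h]; R1=M@R0
if sys.argv[3]=="lift": t=p0+[0,0,h];R1=R0
print(s["clock"],s["ee_pos"],t,s["force"],s["width"])
plan(s,t,R1,n,polar=sys.argv[3]=="p")
E
python3 carry.py .12 8 lift
```

```text
5.05 [ 0.4945769  -0.23274242  0.00905944] [ 0.4946 -0.2327  0.1291] [-0.32552656 -0.42992199 -1.19141562] 0.010481357582909117
max shift mm 15.005071232999665 turn 0.002226476771454255
[[-0.0, 0.017, -0.058, -0.002, 0.001, 0.001], [-0.0, 0.017, -0.058, -0.002, 0.001, 0.001], [-0.0, 0.017, -0.058, -0.002, 0.001, 0.001], [-0.0, 0.017, -0.058, -0.002, 0.001, 0.001], [-0.0, 0.017, -0.058, -0.002, 0.001, 0.001], [-0.0, 0.017, -0.058, -0.002, 0.001, 0.001], [-0.0, 0.017, -0.058, -0.002, 0.001, 0.001], [-0.0, 0.017, -0.058, -0.002, 0.001, 0.001]]
```

>>> jog_arm(
  series=[
    [0, 0.009, -0.03, 0, 0, 0],
    [0, 0.017, -0.058, 0, 0, 0],
    [0, 0.017, -0.058, 0, 0, 0],
    [0, 0.017, -0.058, 0, 0, 0],
    [0, 0.017, -0.058, 0, 0, 0],
    [0, 0.017, -0.058, 0, 0, 0],
    [0, 0.017, -0.058, 0, 0, 0],
    [0, 0.009, -0.03, 0, 0, 0],
  ],
)

```text
clock: 5.85
ee_pos: [0.4931, -0.2318, 0.1211]
tcp_rot: [0.121, 0.836, 0.531, 0.076]
force: [0.8, -1.1, -1.0]
width: 0.0102
```

```bash
python3 carry.py .08 20 p; python3 - <<'E'
from h import *
from bench import observe,optics
g=optics.get_image("scene");crop(g["pixels"],90,160,290,310,4,"s3.png")
E
```

```text
5.85 [ 0.49305433 -0.23182003  0.12106626] [0.51005647 0.24399459 0.1341    ] [ 0.82022488 -1.12355466 -1.01809646] 0.010175500533391817
max shift mm 25.043901405163002 turn 0.6081621090151519
[[0.097, 0.003, -0.002, -0.003, 0.18, -0.608], [0.097, 0.003, -0.002, -0.003, 0.18, -0.608], [0.097, 0.003, -0.002, -0.003, 0.18, -0.608], [0.097, 0.003, -0.002, -0.003, 0.18, -0.608], [0.097, 0.003, -0.002, -0.003, 0.18, -0.608], [0.098, 0.003, -0.002, -0.003, 0.18, -0.608], [0.098, 0.003, -0.002, -0.003, 0.18, -0.608], [0.098, 0.003, -0.002, -0.003, 0.18, -0.608], [0.098, 0.003, -0.002, -0.003, 0.18, -0.608], [0.098, 0.003, -0.002, -0.003, 0.18, -0.608], [0.098, 0.003, -0.002, -0.003, 0.18, -0.608], [0.099, 0.003, -0.002, -0.003, 0.18, -0.608], [0.099, 0.003, -0.002, -0.003, 0.18, -0.608], [0.099, 0.003, -0.002, -0.003, 0.18, -0.608], [0.099, 0.003, -0.002, -0.003, 0.18, -0.608], [0.099, 0.003, -0.002, -0.003, 0.18, -0.608], [0.1, 0.003, -0.002, -0.003, 0.18, -0.608], [0.1, 0.003, -0.002, -0.003, 0.18, -0.608], [0.1, 0.003, -0.002, -0.003, 0.18, -0.608], [0.1, 0.003, -0.002, -0.003, 0.18, -0.608]]
```

View pics/s3.png

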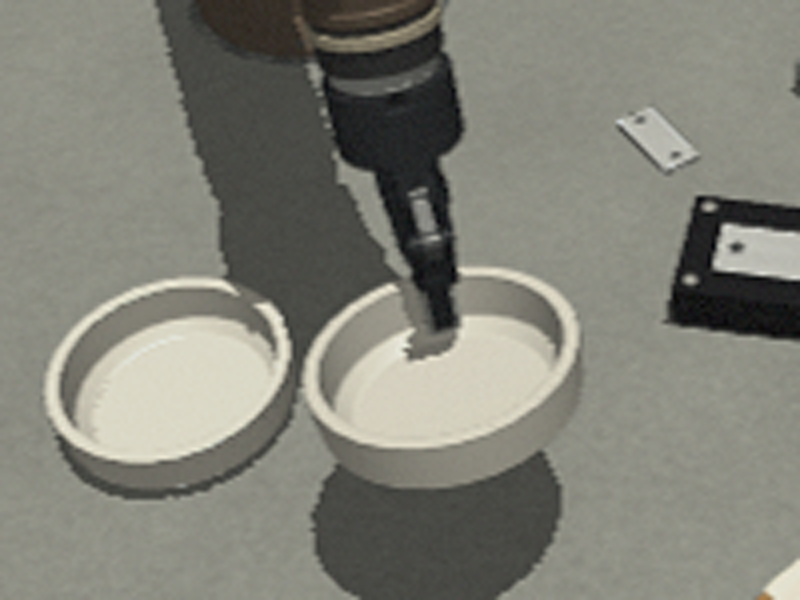

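The bowl is up and level in the grip. I'll carry it round.

>>> jog_arm(
  series=[
    [0.06, 0.002, -0.003, 0, 0.11, -0.37],
    [0.1, 0.003, -0.003, 0, 0.18, -0.61],
    [0.12, 0.003, -0.003, 0, 0.22, -0.74],
    [0.12, 0.003, -0.003, 0, 0.22, -0.74],
    [0.12, 0.003, -0.003, 0, 0.22, -0.74],
    [0.12, 0.003, -0.003, 0, 0.22, -0.74],
    [0.12, 0.003, -0.003, 0, 0.22, -0.74],
    [0.12, 0.003, -0.003, 0, 0.22, -0.74],
  ],
)

```text
clock: 6.7
ee_pos: [0.5539, -0.0119, 0.1246]
tcp_rot: [0.1, 0.71, 0.69, 0.098]
force: [0.5, -0.6, -1.3]
width: 0.0098
```

```bash
python3 carry.py .08 12 p
```

```text
6.7 [ 0.55392514 -0.01192546  0.12463003] [0.51005647 0.24399459 0.1341    ] [ 0.54927765 -0.60621374 -1.3228073 ] 0.009757192008864301
max shift mm 22.052414717490556 turn 0.543034580122624
[[0.087, 0.002, -0.002, -0.01, 0.157, -0.543], [0.087, 0.002, -0.002, -0.01, 0.157, -0.543], [0.087, 0.002, -0.002, -0.01, 0.157, -0.543], [0.087, 0.002, -0.002, -0.01, 0.157, -0.543], [0.087, 0.003, -0.002, -0.01, 0.157, -0.543], [0.087, 0.003, -0.002, -0.01, 0.157, -0.543], [0.087, 0.003, -0.002, -0.01, 0.157, -0.543], [0.088, 0.003, -0.002, -0.01, 0.157, -0.543], [0.088, 0.003, -0.002, -0.01, 0.157, -0.543], [0.088, 0.003, -0.002, -0.01, 0.157, -0.543], [0.088, 0.003, -0.002, -0.01, 0.157, -0.543], [0.088, 0.003, -0.002, -0.01, 0.157, -0.543]]
```

>>> jog_arm(
  series=[
    [0.12, 0.003, -0.003, 0, 0.22, -0.74],
    [0.12, 0.003, -0.003, 0, 0.22, -0.74],
    [0.12, 0.003, -0.003, 0, 0.22, -0.74],
    [0.12, 0.003, -0.003, 0, 0.22, -0.74],
    [0.12, 0.003, -0.003, 0, 0.22, -0.74],
    [0.12, 0.003, -0.003, 0, 0.22, -0.74],
    [0.1, 0.003, -0.003, 0, 0.18, -0.61],
    [0.06, 0.002, -0.003, 0, 0.11, -0.37],
  ],
)

```text
clock: 7.5
ee_pos: [0.5173, 0.2209, 0.1254]
tcp_rot: [0.071, 0.549, 0.825, 0.115]
force: [0.3, -0.8, -1.6]
width: 0.01
```

```bash
python3 carry.py .02 8 l
```

```text
7.5 [0.51734787 0.22090875 0.1254057 ] [0.51005647 0.24399459 0.0741    ] [ 0.34757046 -0.79322153 -1.6094777 ] 0.010012773834016284
max shift mm 7.091362547838295 turn 0.08722916660362875
[[0.012, -0.006, 0.025, -0.032, 0.007, -0.087], [0.012, -0.006, 0.025, -0.032, 0.007, -0.087], [0.012, -0.006, 0.025, -0.032, 0.007, -0.087], [0.012, -0.006, 0.025, -0.032, 0.007, -0.087], [0.012, -0.006, 0.025, -0.032, 0.007, -0.087], [0.012, -0.006, 0.025, -0.032, 0.007, -0.087], [0.012, -0.006, 0.025, -0.032, 0.007, -0.087], [0.012, -0.006, 0.025, -0.032, 0.007, -0.087]]
```

>>> jog_arm(
  series=[
    [0.013, -0.006, 0.025, -0.03, 0.007, -0.09],
    [0.013, -0.006, 0.025, -0.03, 0.007, -0.09],
    [0.013, -0.006, 0.025, -0.03, 0.007, -0.09],
    [0.013, -0.006, 0.025, -0.03, 0.007, -0.09],
    [0.013, -0.006, 0.025, -0.03, 0.007, -0.09],
    [0.013, -0.006, 0.025, -0.03, 0.007, -0.09],
    [0.013, -0.006, 0.02, -0.03, 0.007, -0.09],
    [0.01, -0.006, 0.01, -0.03, 0.007, -0.09],
  ],
)

```text
clock: 8.3
ee_pos: [0.505, 0.2458, 0.0715]
tcp_rot: [0.076, 0.525, 0.839, 0.12]
force: [0.9, -0.5, -0.7]
width: 0.01
```

```bash
python3 carry.py .0 8 l;  python3 - <<'E'
from h import *
from bench import observe,optics
g=optics.get_image("top");crop(g["pixels"],95,150,245,300,4,"t4.png");pickle.dump(g,open("t4.pkl","wb"))
g=optics.get_image("scene");crop(g["pixels"],260,100,420,230,4.5,"s4.png")
E
```

```text
8.3 [0.50495876 0.24578712 0.07154788] [0.51005647 0.24399459 0.0541    ] [ 0.87838088 -0.46799442 -0.6912277 ] 0.010011488015860543
max shift mm 2.2831863603546587 turn 0.010887094408394327
[[-0.002, -0.001, 0.009, -0.008, -0.001, 0.011], [-0.002, -0.001, 0.009, -0.008, -0.001, 0.011], [-0.002, -0.001, 0.009, -0.008, -0.001, 0.011], [-0.002, -0.001, 0.009, -0.008, -0.001, 0.011], [-0.002, -0.001, 0.009, -0.008, -0.001, 0.011], [-0.002, -0.001, 0.009, -0.008, -0.001, 0.011], [-0.002, -0.001, 0.009, -0.008, -0.001, 0.011], [-0.002, -0.001, 0.009, -0.008, -0.001, 0.011]]
```

View pics/t4.png

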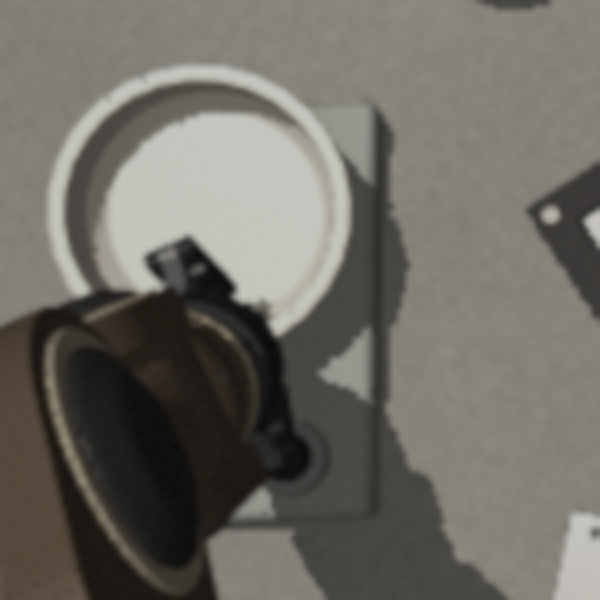

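View pics/s4.png

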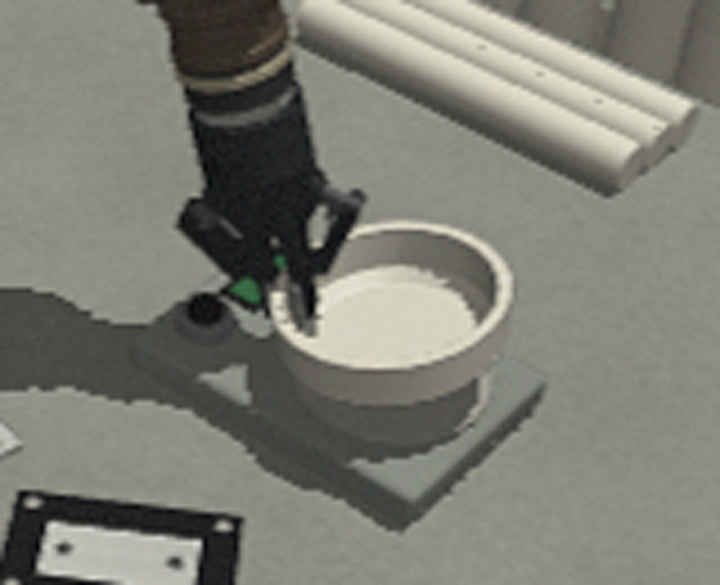

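```bash
python3 - <<'E'
from h import *
g=pickle.load(open("t4.pkl","rb"))
for f in [(199.5,217),(47,217),(352,217),(199.5,65)]: print(px2w(g,95+(f[0]+.5)/4-.5,150+(f[1]+.5)/4-.5,.0174+.091))
E
```

```text
[0.56473868 0.26840183 0.1084    ]
[0.56366034 0.35163136 0.1084    ]
[0.56581937 0.18499093 0.1084    ]
[0.65141308 0.27504167 0.1084    ]
```

>>> jog_arm(
  series=[
    [-0.002, -0.001, 0.01, 0, 0, 0],
    [-0.002, -0.001, 0.01, 0, 0, 0],
    [-0.002, -0.001, 0.01, 0, 0, 0],
    [-0.002, -0.001, 0.01, 0, 0, 0],
    [-0.002, -0.001, 0.01, 0, 0, 0],
    [-0.002, -0.001, 0.008, 0, 0, 0],
    [-0.002, -0.001, 0.004, 0, 0, 0],
    [0, 0, 0, 0, 0, 0],
  ],
)

```text
clock: 9.2
ee_pos: [0.5101, 0.2437, 0.0563]
tcp_rot: [0.077, 0.525, 0.839, 0.121]
force: [0.7, -0.3, -1.8]
width: 0.01
```

```bash
python3 carry.py .0 8 l;  python3 - <<'E'
from h import *
from bench import observe,optics
g=optics.get_image("top");crop(g["pixels"],95,150,245,300,4,"t5.png");pickle.dump(g,open("t5.pkl","wb"))
g=optics.get_image("scene");crop(g["pixels"],280,130,400,220,6,"s5.png")
E
```

```text
9.2 [0.51012077 0.24372095 0.05625979] [0.51005647 0.24399459 0.0541    ] [ 0.66625247 -0.30031246 -1.79086015] 0.009974921604890259
max shift mm 0.27225007591640793 turn 0.010173171808729616
[[0.0, -0.0, 0.001, -0.005, -0.0, 0.01], [0.0, -0.0, 0.001, -0.005, -0.0, 0.01], [0.0, -0.0, 0.001, -0.005, -0.0, 0.01], [0.0, -0.0, 0.001, -0.005, -0.0, 0.01], [0.0, -0.0, 0.001, -0.005, -0.0, 0.01], [0.0, -0.0, 0.001, -0.005, -0.0, 0.01], [0.0, -0.0, 0.001, -0.005, -0.0, 0.01], [0.0, -0.0, 0.001, -0.005, -0.0, 0.01]]
```

View pics/t5.png

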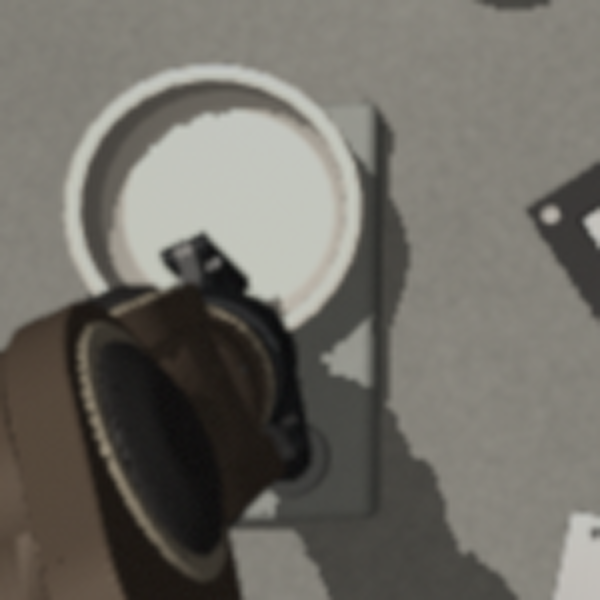

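View pics/s5.png

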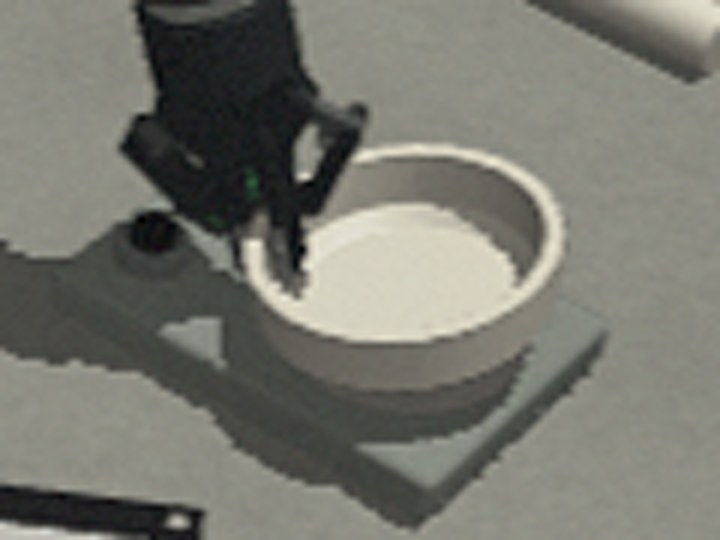

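>>> jog_arm(
  series=[
    [0, 0, 0.005, 0, 0, 0],
    [0, 0, 0.005, 0, 0, 0],
    [0, 0, 0.003, 0, 0, 0],
    [0, 0, 0, 0, 0, 0],
    [0, 0, 0, 0, 0, 0],
    [0, 0, 0, 0, 0, 0],
    [0, 0, 0, 0, 0, 0],
    [0, 0, 0, 0, 0, 0],
  ],
)

```text
clock: 10.1
ee_pos: [0.5113, 0.2444, 0.0537]
tcp_rot: [0.077, 0.525, 0.839, 0.121]
force: [-0.5, 0.5, -1.5]
width: 0.0101
```

```bash
python3 carry.py .0 8 l|head -1;  python3 - <<'E'
from h import *
g=pickle.load(open("t5.pkl","rb"))
for f in [(65,215),(362,215),(213,65)]: print(px2w(g,95+(f[0]+.5)/4-.5,150+(f[1]+.5)/4-.5,.002+.091))
E
```

```text
10.1 [0.51131634 0.24444717 0.05372328] [0.51005647 0.24399459 0.0541    ] [-0.51117976  0.46502279 -1.53026288] 0.01005609912751505
[0.56804291 0.34861969 0.093     ]
[0.57018674 0.18333974 0.093     ]
[0.65622389 0.27287958 0.093     ]
```

>>> jog_arm(
  series=[
    [0, 0, 0.005, 0, 0, 0],
    [0, 0, 0.005, 0, 0, 0],
    [0, 0, 0.003, 0, 0, 0],
    [0, 0, 0, 0, 0, 0],
    [0, 0, 0, 0, 0, 0],
    [0, 0, 0, 0, 0, 0],
    [0, 0, 0, 0, 0, 0],
    [0, 0, 0, 0, 0, 0],
  ],
)

```text
clock: 10.9
ee_pos: [0.5135, 0.2454, 0.0534]
tcp_rot: [0.078, 0.525, 0.839, 0.123]
force: [-0.6, -1.1, 1.7]
width: 0.0098
```

```bash
python3 - <<'E'
from h import *
from bench import observe,optics
s=observe();print(s["force"],s["moment"])
g=optics.get_image("scene");crop(g["pixels"],280,130,400,220,6,"s6.png")
s=observe();g=optics.get_image("wrist");cv2.imwrite("pics/w6.png",g["pixels"])
E
```

```text
[-0.61142121 -1.06498382  1.67473465] [-0.27286801  0.47822628  0.04040794]
```

View pics/s6.png

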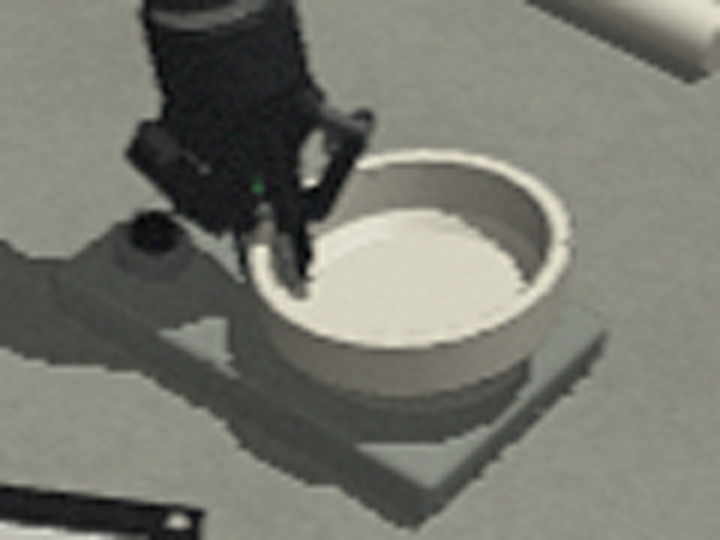

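View pics/w6.png

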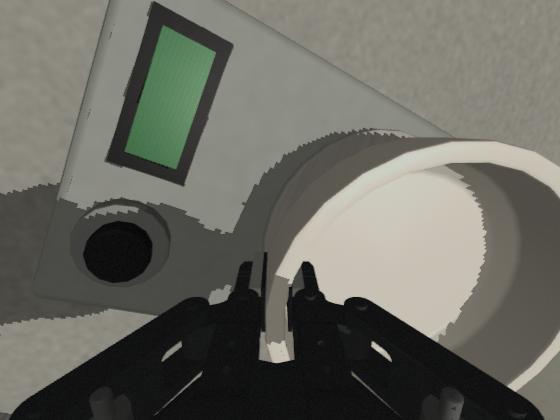

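>>> jog_arm(
  series=[
    [0, 0, 0, 0, 0, 0],
    [0, 0, 0, 0, 0, 0],
    [0, 0, 0, 0, 0, 0],
    [0, 0, 0, 0, 0, 0],
    [0, 0, -0.03, 0, 0, 0],
    [0, 0, -0.06, 0, 0, 0],
    [0, 0, -0.08, 0, 0, 0],
    [0, 0, -0.08, 0, 0, 0],
  ],
  hand=0.35,
)

```text
clock: 11.8
ee_pos: [0.4953, 0.2369, 0.113]
tcp_rot: [0.077, 0.525, 0.839, 0.121]
force: [1.4, 0.2, 0.1]
width: 0.0298
```

>>> jog_arm(
  series=[
    [0, 0, -0.1, 0, 0, 0],
    [0, 0, -0.1, 0, 0, 0],
    [0, -0.1, -0.1, 0, 0, 0],
    [0, -0.1, 0, 0.5, 0, 0],
    [0, -0.1, 0, 0.9, 0, 0],
    [0, -0.1, 0, 0.9, 0, 0],
    [0, 0, 0, 0.9, 0, 0],
    [0, 0, 0, 0.9, 0, 0],
  ],
  hand=0,
)

```text
clock: 12.6
ee_pos: [0.3841, 0.183, 0.1725]
tcp_rot: [0.003, 0.531, 0.848, 0.002]
force: [0.3, 0.4, -0.6]
width: 0.0002
```

```bash
python3 - <<'E'
from h import *
from bench import observe,optics
s=observe();print(s["force"],s["width"],s["ee_pos"])
g=optics.get_image("top");crop(g["pixels"],95,150,245,300,4,"t7.png");pickle.dump(g,open("t7.pkl","wb"))
g=optics.get_image("scene");crop(g["pixels"],280,130,400,220,6,"s7.png");pickle.dump(g,open("s7.pkl","wb"))
E
```

```text
[ 0.26500142  0.36839487 -0.59659316] 0.00023757055951541386 [0.3841215  0.18303919 0.1725177 ]
```

View pics/t7.png

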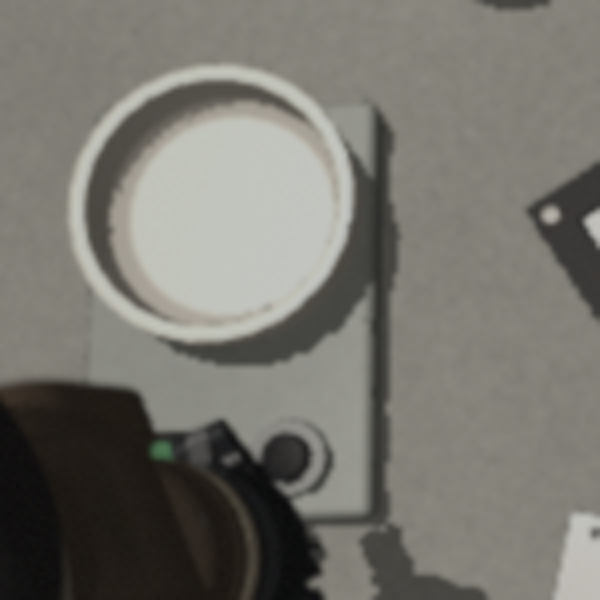

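View pics/s7.png

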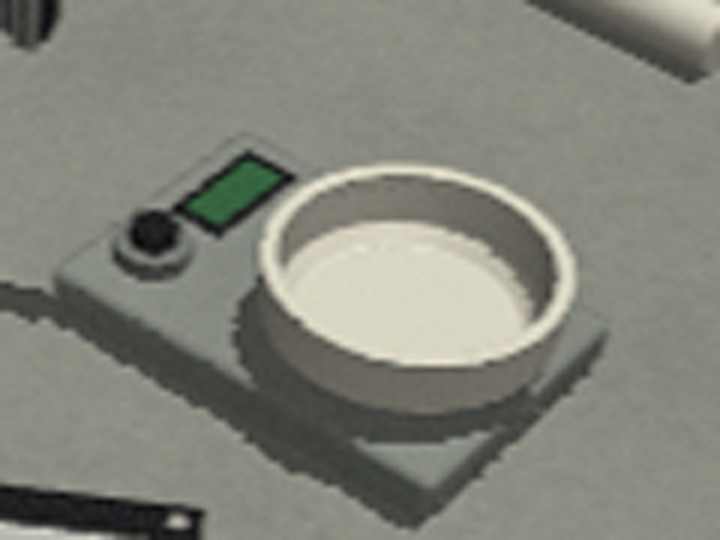

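```bash
python3 - <<'E'
from h import *
g=pickle.load(open("t7.pkl","rb"))
P=lambda f,z:px2w(g,95+(f[0]+.5)/4-.5,150+(f[1]+.5)/4-.5,z)
q=[P(f,.091) for f in [(68,207),(353,200),(208,65),(206,343)]]
for x in q: print(x)
print((q[0]+q[1])/2,(q[2]+q[3])/2)
# project candidate circles for overlay
im=cv2.imread("pics/t7.png");sc=pickle.load(open("s7.pkl","rb"));im2=cv2.imread("pics/s7.png")
c=np.array([.5735,.2725])
for r,z,col in [(.08,.091,(0,0,255)),(.066,.045,(255,0,0))]:
  for a in np.arange(0,2*np.pi,.03):
    X=[c[0]+r*np.cos(a),c[1]+r*np.sin(a),z]
    u=(w2px(g,X)-[95,150]+.5)*4-.5;cv2.circle(im,tuple(np.round(u).astype(int).tolist()),0,col,-1)
    u=(w2px(sc,X)-[280,130]+.5)*6-.5;cv2.circle(im2,tuple(np.round(u).astype(int).tolist()),0,col,-1)
cv2.imwrite("pics/t7o.png",np.hstack([im[:400,:400],cv2.resize(im2,(400,300))[:300].repeat(1,0) if 0 else np.vstack([cv2.resize(im2,(400,300)),np.zeros((100,400,3),np.uint8)])]))
E
```

```text
[0.57304265 0.34824125 0.091     ]
[0.57913242 0.18936053 0.091     ]
[0.65679491 0.276415   0.091     ]
[0.49744136 0.26546758 0.091     ]
[0.57608754 0.26880089 0.091     ] [0.57711813 0.27094129 0.091     ]
```

View pics/t7o.png

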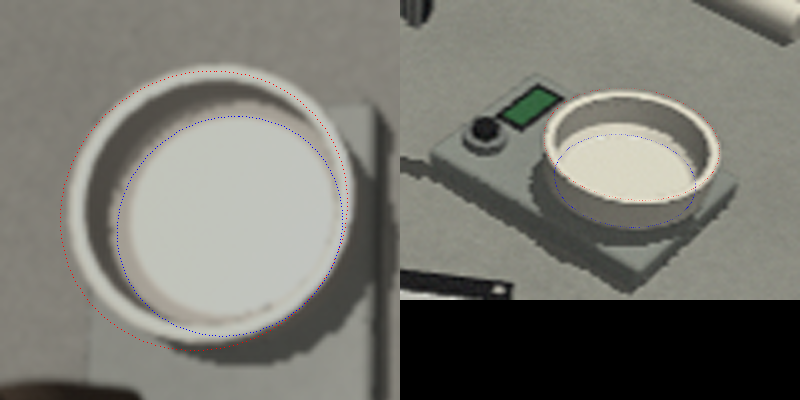

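The top view shows the bowl flat on the scale (rim u 68–353, v 65–343 in the crop). Its centre is about (.577,.270) and the platter centre is (.5695,.273), so it sits roughly 8 mm off. I'll nudge it back from inside with the shut fingers before taring.

```bash
cat > go.py <<'E'
# go.py x y z yaw_deg n [polar]
from h import *
from bench import observe
import sys
s=observe();a=[float(v) for v in sys.argv[1:6]]
print(s["clock"],np.round(s["ee_pos"],4),np.round(s["qpos"],2),np.round(s["force"],1))
plan(s,np.array(a[:3]),down(np.radians(a[3])),int(a[4]),polar=len(sys.argv)>6)
E
python3 go.py .573 .2705 .14 63 10
```

```text
12.7 [0.3853 0.1837 0.1716] [ 0.45 -0.06 -0.36  1.26 -0.    1.57] [ 0.6 -0.5 -1.1]
max shift mm 20.917556342464533 turn 0.9277834210590995
[[-0.001, 0.083, 0.013, 0.008, 0.006, -0.928], [-0.007, 0.082, 0.013, 0.008, 0.006, -0.928], [-0.012, 0.082, 0.013, 0.008, 0.006, -0.928], [-0.017, 0.081, 0.013, 0.008, 0.006, -0.928], [-0.023, 0.079, 0.013, 0.008, 0.006, -0.928], [-0.028, 0.078, 0.013, 0.008, 0.006, -0.928], [-0.033, 0.076, 0.013, 0.008, 0.006, -0.928], [-0.038, 0.074, 0.013, 0.008, 0.006, -0.928], [-0.042, 0.071, 0.013, 0.008, 0.006, -0.928], [-0.047, 0.068, 0.013, 0.008, 0.006, -0.928]]
```

>>> jog_arm(
  series=[
    [-0.001, 0.083, 0, 0, 0, -0.93],
    [-0.007, 0.082, 0, 0, 0, -0.93],
    [-0.012, 0.082, 0, 0, 0, -0.93],
    [-0.017, 0.081, 0.005, 0, 0, -0.93],
    [-0.023, 0.079, 0.01, 0, 0, -0.93],
    [-0.028, 0.078, 0.01, 0, 0, -0.93],
    [-0.033, 0.076, 0.01, 0, 0, -0.93],
    [-0.038, 0.074, 0.01, 0, 0, -0.93],
  ],
)

```text
clock: 13.5
ee_pos: [0.5388, 0.2563, 0.166]
tcp_rot: [0.009, 0.285, 0.958, 0.007]
force: [-0.3, 0.5, -1.3]
width: -0.0003
```

```bash
python3 go.py .573 .2705 .08 63 8
```

```text
13.5 [0.5388 0.2563 0.166 ] [ 0.45  0.25 -0.03  1.27 -0.    1.02] [-0.3  0.5 -1.3]
max shift mm 11.702225506490706 turn 0.19273076314427603
[[-0.01, 0.015, 0.043, 0.031, 0.026, -0.193], [-0.01, 0.014, 0.043, 0.031, 0.026, -0.193], [-0.01, 0.014, 0.043, 0.031, 0.026, -0.193], [-0.011, 0.014, 0.043, 0.031, 0.026, -0.193], [-0.011, 0.014, 0.043, 0.031, 0.026, -0.193], [-0.011, 0.014, 0.043, 0.031, 0.026, -0.193], [-0.011, 0.014, 0.043, 0.031, 0.026, -0.193], [-0.012, 0.014, 0.043, 0.031, 0.026, -0.193]]
```

>>> jog_arm(
  series=[
    [-0.01, 0.015, 0.043, 0.03, 0.026, -0.19],
    [-0.01, 0.014, 0.043, 0.03, 0.026, -0.19],
    [-0.01, 0.014, 0.043, 0.03, 0.026, -0.19],
    [-0.011, 0.014, 0.043, 0.03, 0.026, -0.19],
    [-0.011, 0.014, 0.043, 0.03, 0.026, -0.19],
    [-0.011, 0.014, 0.043, 0.03, 0.026, -0.19],
    [-0.011, 0.014, 0.03, 0.03, 0.026, -0.19],
    [-0.012, 0.014, 0.02, 0.03, 0.026, -0.19],
  ],
)

```text
clock: 14.3
ee_pos: [0.5733, 0.2703, 0.0833]
tcp_rot: [0.0, 0.231, 0.973, 0.0]
force: [-0.4, -0.3, 0.2]
width: 0.0
```

```bash
python3 go.py .535 .291 .061 63 8
```

```text
14.3 [0.5733 0.2703 0.0833] [ 0.44  0.36 -0.06  1.15  0.    0.91] [-0.4 -0.3  0.2]
max shift mm 6.1163726446275595 turn 0.007227804769898901
[[0.022, 0.001, 0.011, 0.001, -0.0, 0.007], [0.022, 0.001, 0.011, 0.001, -0.0, 0.007], [0.022, 0.001, 0.011, 0.001, -0.0, 0.007], [0.022, 0.001, 0.011, 0.001, -0.0, 0.007], [0.022, 0.001, 0.011, 0.001, -0.0, 0.007], [0.022, 0.001, 0.011, 0.001, -0.0, 0.007], [0.022, 0.001, 0.011, 0.001, -0.0, 0.007], [0.022, 0.001, 0.011, 0.001, -0.0, 0.007]]
```

>>> jog_arm(
  series=[
    [0.01, 0.001, 0.03, 0, 0, 0],
    [0.02, 0.001, 0.025, 0, 0, 0],
    [0.025, 0.001, 0.015, 0, 0, 0],
    [0.025, 0.001, 0.005, 0, 0, 0],
    [0.025, 0, 0, 0, 0, 0],
    [0.025, 0, 0, 0, 0, 0],
    [0.02, 0, 0, 0, 0, 0],
    [0.015, 0, 0, 0, 0, 0],
  ],
)

```text
clock: 15.1
ee_pos: [0.534, 0.2919, 0.0634]
tcp_rot: [0.0, 0.231, 0.973, 0.001]
force: [-0.4, -0.1, -0.0]
width: 0.0005
```

```bash
python3 go.py .5267 .2951 .061 63 8
```

```text
15.1 [0.534  0.2919 0.0634] [ 0.5   0.33 -0.16  1.09  0.    0.97] [-0.4 -0.1 -0. ]
max shift mm 1.0380965175900843 turn 0.008570834332786277
[[0.004, -0.0, 0.001, 0.003, -0.0, 0.009], [0.004, -0.0, 0.001, 0.003, -0.0, 0.009], [0.004, -0.0, 0.001, 0.003, -0.0, 0.009], [0.004, -0.0, 0.001, 0.003, -0.0, 0.009], [0.004, -0.0, 0.001, 0.003, -0.0, 0.009], [0.004, -0.0, 0.001, 0.003, -0.0, 0.009], [0.004, -0.0, 0.001, 0.003, -0.0, 0.009], [0.004, -0.0, 0.001, 0.003, -0.0, 0.009]]
```

>>> jog_arm(
  series=[
    [0.006, 0, 0, 0, 0, 0],
    [0.006, 0, 0, 0, 0, 0],
    [0.006, 0, 0, 0, 0, 0],
    [0.006, 0, 0, 0, 0, 0],
    [0.006, 0, 0, 0, 0, 0],
    [0.004, 0, 0, 0, 0, 0],
    [0, 0, 0, 0, 0, 0],
    [0, 0, 0, 0, 0, 0],
  ],
)

```text
clock: 15.9
ee_pos: [0.5263, 0.2962, 0.0641]
tcp_rot: [0.001, 0.231, 0.973, 0.001]
force: [-0.5, 0.3, 0.4]
width: 0.0002
```

```bash
python3 - <<'E'
from h import *
from bench import observe,optics
s=observe();print(s["force"],s["width"],s["ee_pos"])
g=optics.get_image("top");crop(g["pixels"],95,150,245,300,4,"t8.png");pickle.dump(g,open("t8.pkl","wb"))
E
```

```text
[-0.47147668  0.31149323  0.40701576] 0.0001540695086230622 [0.52628148 0.29618295 0.06406661]
```

View pics/t8.png

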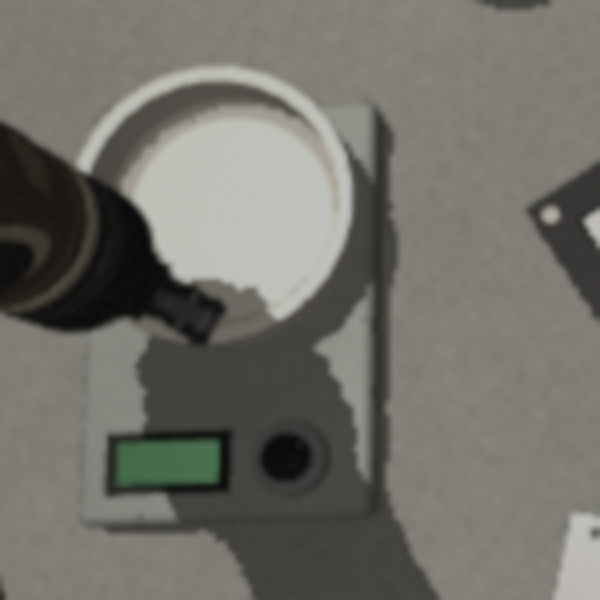

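>>> jog_arm(
  series=[
    [0.006, 0, 0, 0, 0, 0],
    [0.006, 0, 0, 0, 0, 0],
    [0.006, 0, 0, 0, 0, 0],
    [0.006, 0, 0, 0, 0, 0],
    [0.006, 0, 0, 0, 0, 0],
    [0.004, 0, 0, 0, 0, 0],
    [0, 0, 0, 0, 0, 0],
    [0, 0, 0, 0, 0, 0],
  ],
)

```text
clock: 16.75
ee_pos: [0.5184, 0.3002, 0.0642]
tcp_rot: [0.001, 0.231, 0.973, 0.001]
force: [0.1, -0.9, -0.6]
width: 0.0001
```

```bash
python3 - <<'E'
from h import *
from bench import observe,optics
s=observe();print(s["force"],s["width"],s["ee_pos"])
g=optics.get_image("top");crop(g["pixels"],95,150,245,300,4,"t9.png");pickle.dump(g,open("t9.pkl","wb"))
E
```

```text
[ 0.12892744 -0.88221726 -0.63193198] 0.00010699983162252408 [0.51843854 0.3001928  0.06415278]
```

View pics/t9.png

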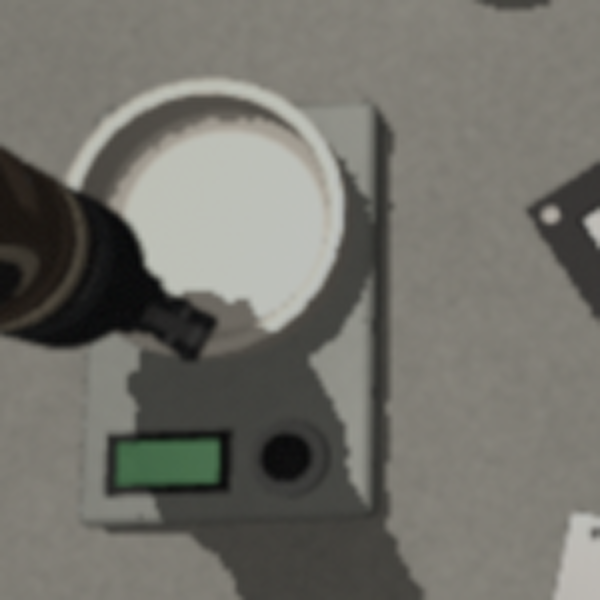

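The rim's top edge is at 78 and its right edge at 345, so it moved about 7 mm in −x and 4.5 mm in +y, as wanted. I'll back off, lift and go to the tare button.

>>> jog_arm(
  series=[
    [-0.03, 0, 0, 0, 0, 0],
    [-0.05, 0, 0, 0, 0, 0],
    [0, 0, -0.08, 0, 0, 0],
    [0, 0, -0.12, 0, 0, 0],
    [0, 0, -0.1, 0, 0, 0],
    [0, -0.08, 0, 0, 0, 0],
    [0, -0.15, 0, 0, 0, 0],
    [0, -0.15, 0, 0, 0, 0],
  ],
)

```text
clock: 17.6
ee_pos: [0.5, 0.2041, 0.1403]
tcp_rot: [0.001, 0.23, 0.973, 0.001]
force: [0.8, 0.0, -0.8]
width: -0.0001
```

```bash
python3 go.py .4373 .2270 .08 63 8; python3 - <<'E'
from h import *
from bench import observe,optics
g=optics.get_image("top");crop(g["pixels"],95,150,245,300,4,"t10.png")
E
```

```text
17.6 [0.5    0.2041 0.1403] [ 0.39  0.17 -0.19  1.21  0.    0.85] [ 0.8  0.  -0.8]
max shift mm 11.242157481180552 turn 0.011295777344211886
[[0.033, -0.004, 0.03, 0.005, 0.004, 0.011], [0.033, -0.004, 0.03, 0.005, 0.004, 0.011], [0.033, -0.004, 0.03, 0.005, 0.004, 0.011], [0.033, -0.004, 0.03, 0.005, 0.004, 0.011], [0.033, -0.004, 0.03, 0.005, 0.004, 0.011], [0.033, -0.004, 0.03, 0.005, 0.004, 0.011], [0.033, -0.004, 0.03, 0.005, 0.004, 0.011], [0.033, -0.004, 0.03, 0.005, 0.004, 0.011]]
```

View pics/t10.png

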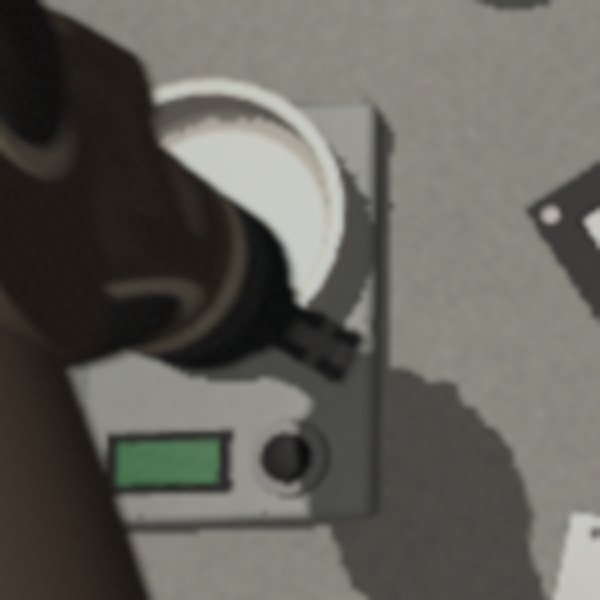

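>>> jog_arm(
  series=[
    [0.035, -0.004, 0.02, 0, 0, 0],
    [0.035, -0.004, 0.03, 0, 0, 0],
    [0.035, -0.004, 0.03, 0, 0, 0],
    [0.035, -0.004, 0.03, 0, 0, 0],
    [0.035, -0.004, 0.03, 0, 0, 0],
    [0.035, -0.004, 0.03, 0, 0, 0],
    [0.03, -0.004, 0.02, 0, 0, 0],
    [0.015, 0, 0.01, 0, 0, 0],
  ],
)

```text
clock: 18.45
ee_pos: [0.4332, 0.2243, 0.085]
tcp_rot: [-0.0, 0.232, 0.973, -0.001]
force: [0.9, 1.1, 0.1]
width: 0.0002
```

```bash
python3 go.py .4373 .2270 .059 63 4
```

```text
18.45 [0.4332 0.2243 0.085 ] [ 0.48  0.1  -0.39  1.08 -0.    0.95] [0.9 1.1 0.1]
max shift mm 6.621716512618024 turn 0.012434317129538453
[[-0.002, 0.004, 0.026, -0.005, 0.0, 0.012], [-0.002, 0.004, 0.026, -0.005, 0.0, 0.012], [-0.002, 0.004, 0.026, -0.005, 0.0, 0.012], [-0.002, 0.004, 0.026, -0.005, 0.0, 0.012]]
```

>>> jog_arm(
  series=[
    [-0.003, 0.006, 0.024, 0, 0, 0],
    [-0.003, 0.006, 0.024, 0, 0, 0],
    [-0.003, 0.006, 0.024, 0, 0, 0],
    [0, 0, 0.015, 0, 0, 0],
    [0, 0, 0.01, 0, 0, 0],
    [0, 0, 0.008, 0, 0, 0],
    [0, 0, 0.008, 0, 0, 0],
    [0, 0, 0.008, 0, 0, 0],
  ],
)

```text
clock: 19.25
ee_pos: [0.4384, 0.2281, 0.0528]
tcp_rot: [0.0, 0.232, 0.973, -0.0]
force: [-1.5, -0.2, 3.3]
width: -0.0
```

>>> jog_arm(
  series=[
    [0, 0, 0.008, 0, 0, 0],
    [0, 0, 0.008, 0, 0, 0],
    [0, 0, 0.008, 0, 0, 0],
    [0, 0, 0.008, 0, 0, 0],
    [0, 0, 0.008, 0, 0, 0],
    [0, 0, 0.008, 0, 0, 0],
    [0, 0, 0.004, 0, 0, 0],
    [0, 0, 0.004, 0, 0, 0],
  ],
)

```text
clock: 20.05
ee_pos: [0.4384, 0.2281, 0.051]
tcp_rot: [0.003, 0.232, 0.973, 0.003]
force: [-3.1, -1.6, 7.0]
width: -0.0
```

```bash
python3 - <<'E'
from h import *
from bench import observe,optics
s=observe();print(s["force"],s["ee_pos"])
g=optics.get_image("scene");crop(g["pixels"],260,110,400,220,5.5,"s11.png")
E
```

```text
[-3.05038347 -1.59868273  6.99251117] [0.4384455  0.22807712 0.05101502]
```

View pics/s11.png

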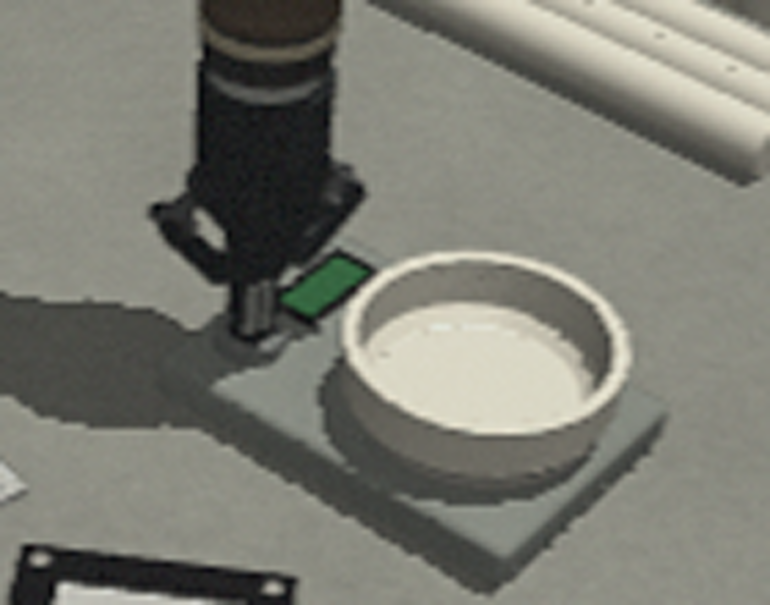

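Button fully down: TCP z is 0.0510, which is 0.057 minus 6 mm, at 7 N. The plate is still flush. Next, lift and go to the plate.

```bash
python3 go.py .5235 -.0026 .06 125.1 16
```

```text
20.1 [0.4384 0.2281 0.051 ] [ 0.48  0.13 -0.44  0.99 -0.    0.95] [-2.8 -1.8  8.7]
max shift mm 15.376938818895303 turn 0.9672702866672247
[[-0.045, -0.042, -0.002, 0.003, 0.008, -0.967], [-0.042, -0.045, -0.002, 0.003, 0.008, -0.967], [-0.039, -0.048, -0.002, 0.003, 0.008, -0.967], [-0.036, -0.05, -0.002, 0.003, 0.008, -0.967], [-0.032, -0.052, -0.002, 0.003, 0.008, -0.967], [-0.029, -0.054, -0.002, 0.003, 0.008, -0.967], [-0.025, -0.056, -0.002, 0.003, 0.008, -0.967], [-0.021, -0.058, -0.002, 0.003, 0.008, -0.967], [-0.017, -0.059, -0.002, 0.003, 0.008, -0.967], [-0.013, -0.06, -0.002, 0.003, 0.008, -0.967], [-0.009, -0.061, -0.002, 0.003, 0.008, -0.967], [-0.005, -0.061, -0.002, 0.003, 0.008, -0.967], [-0.001, -0.061, -0.002, 0.003, 0.008, -0.967], [0.003, -0.061, -0.002, 0.003, 0.008, -0.967], [0.008, -0.061, -0.002, 0.003, 0.008, -0.967], [0.012, -0.06, -0.002, 0.003, 0.008, -0.967]]
```

>>> jog_arm(
  series=[
    [0, 0, -0.1, 0, 0, 0],
    [0, 0, -0.12, 0, 0, -0.5],
    [-0.045, -0.045, -0.05, 0, 0, -0.97],
    [-0.042, -0.048, 0, 0, 0, -0.97],
    [-0.039, -0.05, 0, 0, 0, -0.97],
    [-0.036, -0.052, 0, 0, 0, -0.97],
    [-0.032, -0.054, 0, 0, 0, -0.97],
    [-0.028, -0.056, 0, 0, 0, -0.97],
  ],
)

```text
clock: 20.9
ee_pos: [0.4746, 0.1377, 0.1216]
tcp_rot: [0.006, 0.003, 1.0, 0.002]
force: [0.3, -0.1, 0.1]
width: -0.0003
```

```bash
python3 go.py .5235 -.0026 .06 125.1 10
```

```text
20.9 [0.4746 0.1377 0.1216] [ 0.28  0.08 -0.33  1.15 -0.    0.29] [ 0.3 -0.1  0.1]
max shift mm 16.08701771627216 turn 0.8856514420345003
[[-0.02, -0.056, 0.025, -0.001, 0.019, -0.886], [-0.016, -0.057, 0.025, -0.001, 0.019, -0.886], [-0.013, -0.058, 0.025, -0.001, 0.019, -0.886], [-0.009, -0.059, 0.025, -0.001, 0.019, -0.886], [-0.005, -0.059, 0.025, -0.001, 0.019, -0.886], [-0.002, -0.059, 0.025, -0.001, 0.019, -0.886], [0.002, -0.059, 0.025, -0.001, 0.019, -0.886], [0.006, -0.059, 0.025, -0.001, 0.019, -0.886], [0.009, -0.059, 0.025, -0.001, 0.019, -0.886], [0.013, -0.058, 0.025, -0.001, 0.019, -0.886]]
```

>>> jog_arm(
  series=[
    [-0.02, -0.065, 0.02, 0, 0.02, -1.0],
    [-0.016, -0.068, 0.02, 0, 0.02, -1.0],
    [-0.012, -0.07, 0.02, 0, 0.02, -1.0],
    [-0.008, -0.07, 0.02, 0, 0.02, -1.0],
    [-0.003, -0.07, 0.02, 0, 0.02, -1.0],
    [0.001, -0.07, 0.02, 0, 0.02, -1.0],
    [0.005, -0.07, 0.02, 0, 0.02, -1.0],
    [0.01, -0.065, 0.02, 0, 0.02, -1.0],
  ],
)

```text
clock: 21.7
ee_pos: [0.523, 0.0002, 0.0805]
tcp_rot: [0.003, -0.284, 0.959, -0.002]
force: [-0.2, 0.2, -0.2]
width: -0.0002
```

```bash
python3 go.py .5235 -.0026 .045 125.1 8
```

```text
21.7 [5.23e-01 2.00e-04 8.05e-02] [ 0.    0.16 -0.33  1.07 -0.   -0.58] [-0.2  0.2 -0.2]
max shift mm 4.457174689688018 turn 0.06452784284418264
[[0.001, -0.001, 0.018, -0.009, 0.009, -0.065], [0.001, -0.001, 0.018, -0.009, 0.009, -0.065], [0.001, -0.001, 0.018, -0.009, 0.009, -0.065], [0.001, -0.001, 0.018, -0.009, 0.009, -0.065], [0.001, -0.001, 0.018, -0.009, 0.009, -0.065], [0.001, -0.001, 0.018, -0.009, 0.009, -0.065], [0.001, -0.001, 0.018, -0.009, 0.009, -0.065], [0.001, -0.001, 0.018, -0.009, 0.009, -0.065]]
```

>>> jog_arm(
  series=[
    [0.001, -0.001, 0.015, 0, 0.01, -0.06],
    [0.001, -0.001, 0.015, 0, 0.01, -0.06],
    [0.001, -0.001, 0.015, 0, 0.01, -0.06],
    [0.001, -0.001, 0.015, 0, 0.01, -0.06],
    [0.001, -0.001, 0.015, 0, 0.01, -0.06],
    [0.001, -0.001, 0.012, 0, 0.01, -0.06],
    [0.001, -0.001, 0.01, 0, 0.01, -0.06],
    [0.001, -0.001, 0.008, 0, 0.01, -0.06],
  ],
)

```text
clock: 22.5
ee_pos: [0.5223, -0.0021, 0.0517]
tcp_rot: [0.0, -0.3, 0.954, -0.003]
force: [-0.5, -0.8, 0.8]
width: 0.0
```

```bash
python3 go.py .5235 -.0026 .04 125.1 4;python3 - <<'E'
from h import *
from bench import observe,optics
s=observe();g=optics.get_image("wrist");cv2.imwrite("pics/w12.png",g["pixels"])
w=wristcam(g,s)
c=np.array([.5521,.0178,.038]);a=np.radians(35.1);ex=np.array([np.cos(a),np.sin(a),0]);ey=np.array([-ex[1],ex[0],0])
for i,j in [(1,1),(1,-1),(-1,1),(-1,-1)]: print(i,j,w2px(w,c+ex*.05*i+ey*.023*j).round(),w2px(w,c+ex*.075*i+ey*.048*j).round())
g=optics.get_image("scene");crop(g["pixels"],220,160,360,265,5.5,"s12.png")
E
```

```text
22.5 [ 0.5223 -0.0021  0.0517] [-0.    0.18 -0.37  1.01 -0.   -0.61] [-0.5 -0.8  0.8]
max shift mm 2.952068396777894 turn 0.017985685088355977
[[-0.001, -0.001, 0.012, -0.018, -0.003, -0.009], [-0.001, -0.001, 0.012, -0.018, -0.003, -0.009], [-0.001, -0.001, 0.012, -0.018, -0.003, -0.009], [-0.001, -0.001, 0.012, -0.018, -0.003, -0.009]]
1 1 [309. 371.] [343. 399.]
1 -1 [241. 371.] [207. 399.]
-1 1 [315. 235.] [362. 193.]
-1 -1 [234. 235.] [187. 193.]
```

View pics/w12.png

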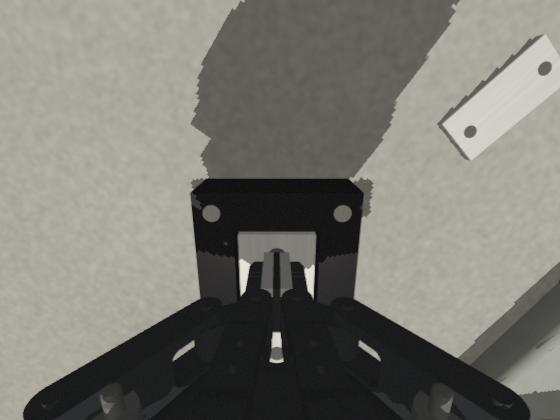

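View pics/s12.png

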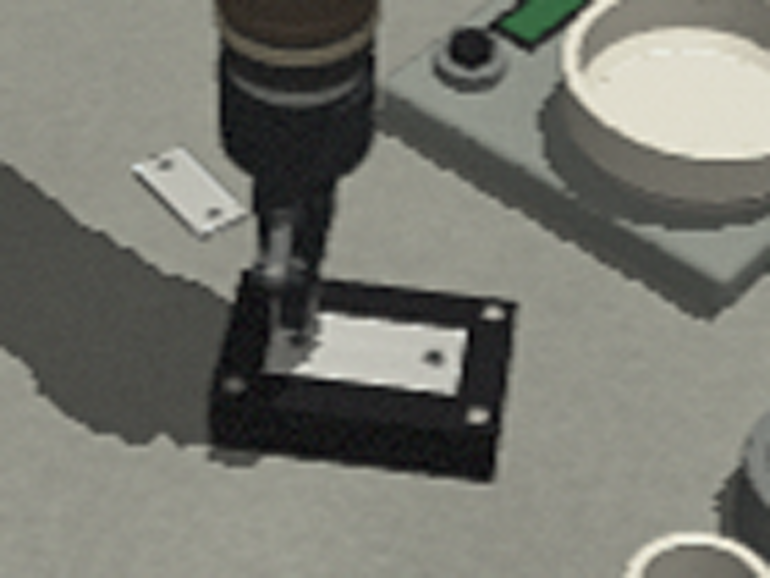

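The wrist view shows the fingers over the near end of the plate, whose corners are at (238,232) and (316,232), within 2 mm of the prediction. I'll press now.

>>> jog_arm(
  series=[
    [0, 0, 0.015, 0, 0, 0],
    [0, 0, 0.015, 0, 0, 0],
    [0, 0, 0.015, 0, 0, 0],
    [0, 0, 0.012, 0, 0, 0],
    [0, 0, 0.012, 0, 0, 0],
    [0, 0, 0.012, 0, 0, 0],
    [0, 0, 0.012, 0, 0, 0],
    [0, 0, 0.012, 0, 0, 0],
  ],
)

```text
clock: 23.4
ee_pos: [0.5219, -0.0034, 0.0257]
tcp_rot: [0.0, -0.3, 0.954, -0.004]
force: [-12.4, -1.4, 35.1]
width: -0.0002
```

>>> jog_arm(
  series=[
    [0, 0, -0.03, 0, 0, 0],
    [0, 0, -0.08, 0, 0, 0],
    [0, 0, -0.1, 0, 0, 0],
    [0, 0, -0.1, 0, 0, 0],
    [0, 0, -0.06, 0, 0, 0],
    [0, 0, 0, 0, 0, 0],
    [0, 0, 0, 0, 0, 0],
    [0, 0, 0, 0, 0, 0],
  ],
  hand=0.8,
)

```text
clock: 24.2
ee_pos: [0.5238, -0.0011, 0.1189]
tcp_rot: [0.002, -0.3, 0.954, -0.002]
force: [-0.4, -0.3, -0.5]
width: 0.0682
```

```bash
python3 - <<'E'
from h import *
from bench import observe,optics
s=observe();print(s["ee_pos"],s["width"],s["clock"]);g=optics.get_image("wrist");cv2.imwrite("pics/w13.png",g["pixels"])
w=wristcam(g,s);pickle.dump(w,open("w13.pkl","wb"))
g=optics.get_image("scene");crop(g["pixels"],220,160,360,265,5.5,"s13.png")
g=optics.get_image("top");crop(g["pixels"],205,165,315,265,7,"t13.png");pickle.dump(g,open("t13.pkl","wb"))
E
```

```text
[ 0.52379267 -0.0011196   0.11892767] 0.06819108613820882 24.2
```

View pics/w13.png

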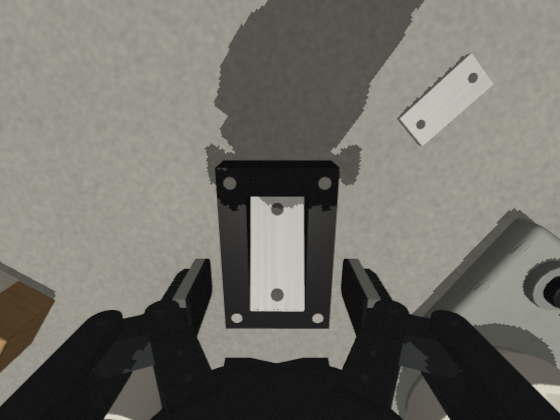

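View pics/s13.png

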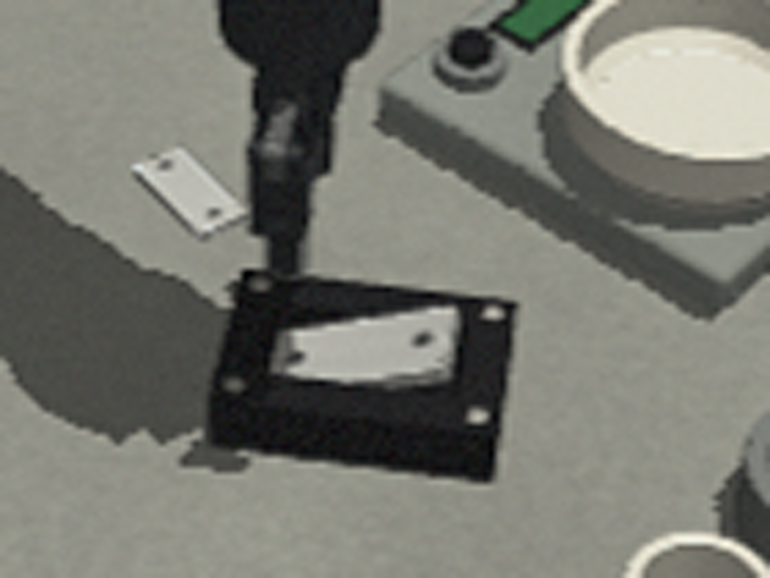

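View pics/t13.png

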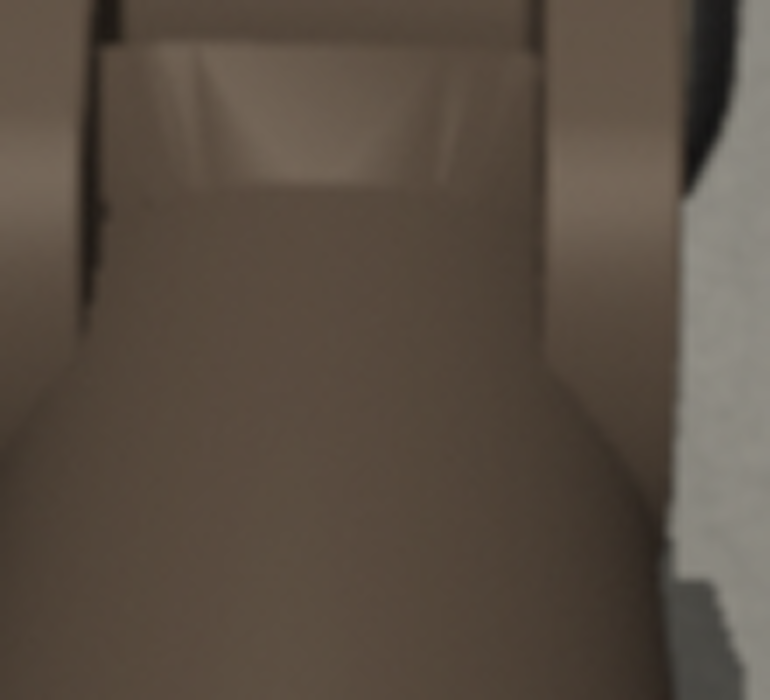

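The plate is tipped, with its far (+x) end raised; the wrist view puts the raised corners at (250,311) and (304,311). Before gripping I need the fingertip setback at partial opening, so I'll work that out from the pictures.

```bash
python3 - <<'E'
from h import *
w=pickle.load(open("w13.pkl","rb"))
c=np.array([.5521,.0178,.038]);th=.38;a=np.radians(35.1);ex=np.array([np.cos(a),np.sin(a),0]);ey=np.array([-ex[1],ex[0],0]);ez=np.array([0,0,1.])
P=c-[0,0,.01];e=ex*np.cos(th)+ez*np.sin(th);n=ez*np.cos(th)-ex*np.sin(th)
for i in (1,-1):
  print("block",[w2px(w,c+ex*.075*i+ey*.048*j).round(1).tolist() for j in (1,-1)],"plate top",[w2px(w,P+n*.01+e*.05*i+ey*.023*j).round(1).tolist() for j in (1,-1)])
T=np.array([[0.001,-0.9509,-0.3094,0.08],[1,.0008,.0009,-.0005],[-.0006,-.3094,.9509,-.141],[0,0,0,1]]);Ti=np.linalg.inv(T);K=np.array(w["intrinsics"])
def pt(p): q=K@(Ti@np.r_[p,1])[:3];return (q[:2]/q[2]).round(1).tolist()
for z in (-.015,-.01,-.005,0):
  print(z,[pt([x,y,z]) for y in (-.034,.034) for x in (.011,-.011)],"shut",[pt([x,0,z]) for x in (.011,-.011)])
for f,nm in [("w13","w13c"),("w12","w12c")]:
  im=cv2.imread(f"pics/{f}.png");crop(im,160,220,400,400,3.3,nm+".png")
E
```

```text
block [[327.7, 329.4], [223.7, 329.3]] plate top [[303.2, 312.6], [247.8, 312.6]]
block [[338.2, 167.7], [212.2, 167.8]] plate top [[302.5, 192.7], [248.4, 192.8]]
-0.015 [[206.4, 264.5], [209.6, 303.3], [347.4, 264.6], [344.1, 303.4]] shut [[276.9, 264.5], [276.8, 303.4]]
-0.01 [[208.7, 259.6], [211.6, 297.5], [345.1, 259.7], [342.0, 297.5]] shut [[276.9, 259.6], [276.8, 297.5]]
-0.005 [[210.8, 255.0], [213.6, 291.9], [342.9, 255.1], [340.0, 292.0]] shut [[276.9, 255.0], [276.8, 292.0]]
0 [[212.8, 250.7], [215.4, 286.7], [340.8, 250.8], [338.1, 286.8]] shut [[276.8, 250.7], [276.8, 286.7]]
```

View pics/w13c.png

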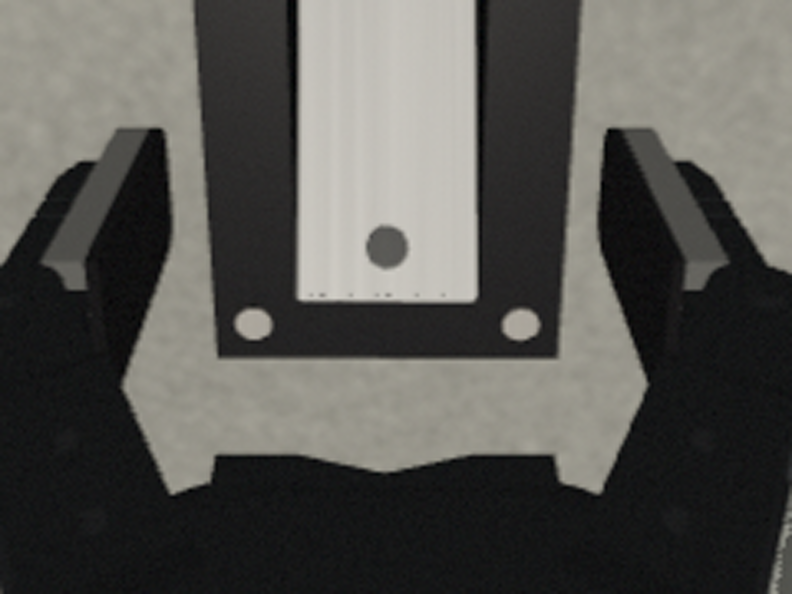

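View pics/w12c.png

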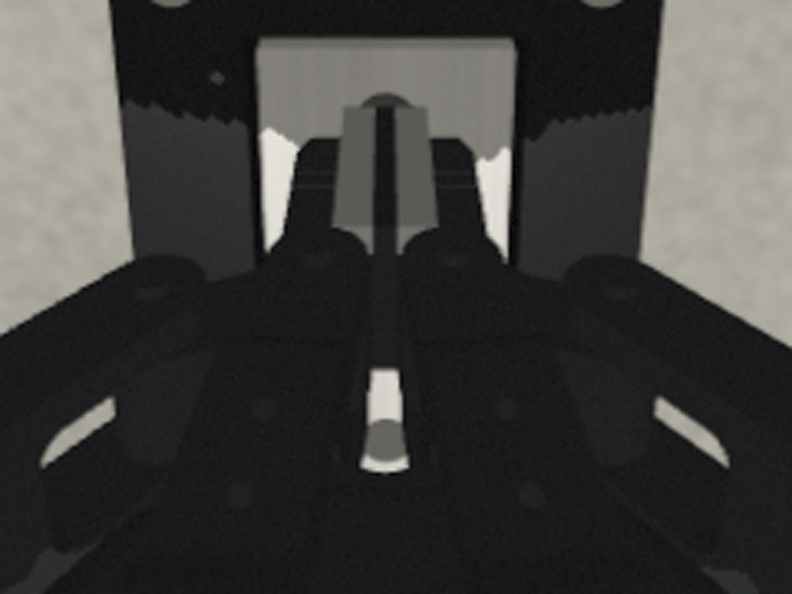

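```bash
cat > grip.py <<'E'
from h import *
from bench import observe
import sys
c=np.array([.5521,.0178,.038]);th=.38;a=np.radians(35.1);ex=np.array([np.cos(a),np.sin(a),0]);ey=np.array([-ex[1],ex[0],0]);ez=np.array([0,0,1.])
P=c-[0,0,.01];e=ex*np.cos(th)+ez*np.sin(th);n=ez*np.cos(th)-ex*np.sin(th)
R1=np.stack([-e,ey,-n],1)
s=observe();t=P+e*.033+n*(-.0009+float(sys.argv[1]))
print(s["clock"],np.round(s["ee_pos"],4),np.round(t,4),np.round(s["qpos"],2),np.round(s["force"],1),s["width"])
plan(s,t,R1,int(sys.argv[2]))
E
python3 grip.py .045 8
```

```text
24.35 [ 0.5233 -0.0012  0.1187] [0.5638 0.026  0.0812] [-0.    0.14 -0.27  1.16 -0.   -0.61] [0.4 0.4 0.3] 0.06875743851873009
max shift mm 7.6903592192939785 turn 0.6766948444497389
[[-0.024, -0.0, 0.019, -0.009, -0.677, -0.004], [-0.023, -0.0, 0.02, -0.009, -0.677, -0.004], [-0.022, -0.0, 0.021, -0.009, -0.677, -0.004], [-0.021, -0.0, 0.022, -0.009, -0.677, -0.004], [-0.02, -0.0, 0.023, -0.009, -0.677, -0.004], [-0.019, -0.0, 0.024, -0.009, -0.677, -0.004], [-0.018, -0.0, 0.025, -0.009, -0.677, -0.004], [-0.017, -0.0, 0.026, -0.009, -0.677, -0.004]]
```

>>> jog_arm(
  series=[
    [-0.024, 0, 0.018, 0, -0.68, 0],
    [-0.023, 0, 0.018, 0, -0.68, 0],
    [-0.022, 0, 0.02, 0, -0.68, 0],
    [-0.021, 0, 0.02, 0, -0.68, 0],
    [-0.02, 0, 0.02, 0, -0.68, 0],
    [-0.019, 0, 0.02, 0, -0.68, 0],
    [-0.018, 0, 0.02, 0, -0.68, 0],
    [-0.017, 0, 0.02, 0, -0.68, 0],
  ],
)

```text
clock: 25.15
ee_pos: [0.5612, 0.0273, 0.0806]
tcp_rot: [0.185, -0.295, 0.936, 0.059]
force: [0.9, -0.3, -1.0]
width: 0.0683
```

```bash
python3 grip.py .01 8
```

```text
25.15 [0.5612 0.0273 0.0806] [0.5744 0.0335 0.0487] [-0.08  0.01 -0.57  0.69  0.24 -0.65] [ 0.9 -0.3 -1. ] 0.06827144046838254
max shift mm 4.387164955566426 turn 0.017663533627528972
[[-0.001, -0.001, 0.017, -0.0, 0.018, -0.003], [-0.001, -0.001, 0.017, -0.0, 0.018, -0.003], [-0.001, -0.001, 0.017, -0.0, 0.018, -0.003], [-0.001, -0.001, 0.017, -0.0, 0.018, -0.003], [-0.001, -0.001, 0.017, -0.0, 0.018, -0.003], [-0.001, -0.001, 0.017, -0.0, 0.018, -0.003], [-0.001, -0.001, 0.017, -0.0, 0.018, -0.003], [-0.001, -0.001, 0.017, -0.0, 0.018, -0.003]]
```

>>> jog_arm(
  series=[
    [-0.001, -0.002, 0.016, 0, 0.02, 0],
    [-0.001, -0.002, 0.016, 0, 0.02, 0],
    [-0.001, -0.001, 0.016, 0, 0.02, 0],
    [-0.001, -0.001, 0.016, 0, 0.02, 0],
    [-0.001, -0.001, 0.016, 0, 0.02, 0],
    [-0.001, -0.001, 0.014, 0, 0.02, 0],
    [-0.001, -0.001, 0.01, 0, 0.02, 0],
    [0, 0, 0.005, 0, 0, 0],
  ],
)

```text
clock: 25.95
ee_pos: [0.572, 0.0327, 0.0519]
tcp_rot: [0.177, -0.295, 0.937, 0.057]
force: [-0.2, -0.3, 0.2]
width: 0.0684
```

```bash
python3 grip.py .0 4;python3 - <<'E'
from h import *
from bench import observe,optics
g=optics.get_image("wrist");cv2.imwrite("pics/w14.png",g["pixels"])
g=optics.get_image("scene");crop(g["pixels"],220,160,360,265,5.5,"s14.png")
E
```

```text
25.95 [0.572  0.0327 0.0519] [0.5774 0.0356 0.0394] [-0.06  0.06 -0.58  0.64  0.23 -0.64] [-0.2 -0.3  0.2] 0.06835478394939629
max shift mm 3.49178876575581 turn 0.021927189662730363
[[-0.001, -0.001, 0.014, 0.007, -0.022, -0.008], [-0.001, -0.001, 0.014, 0.007, -0.022, -0.008], [-0.001, -0.001, 0.014, 0.007, -0.022, -0.008], [-0.001, -0.001, 0.014, 0.007, -0.022, -0.008]]
```

View pics/w14.png

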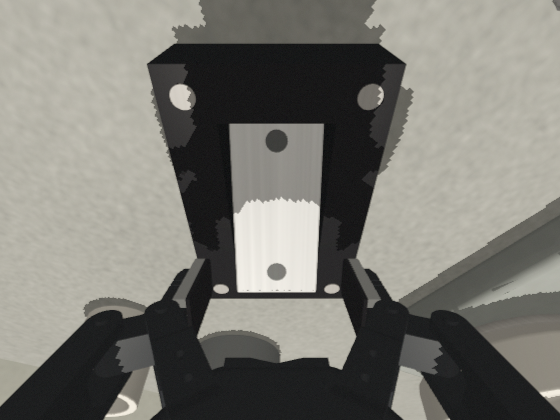

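View pics/s14.png

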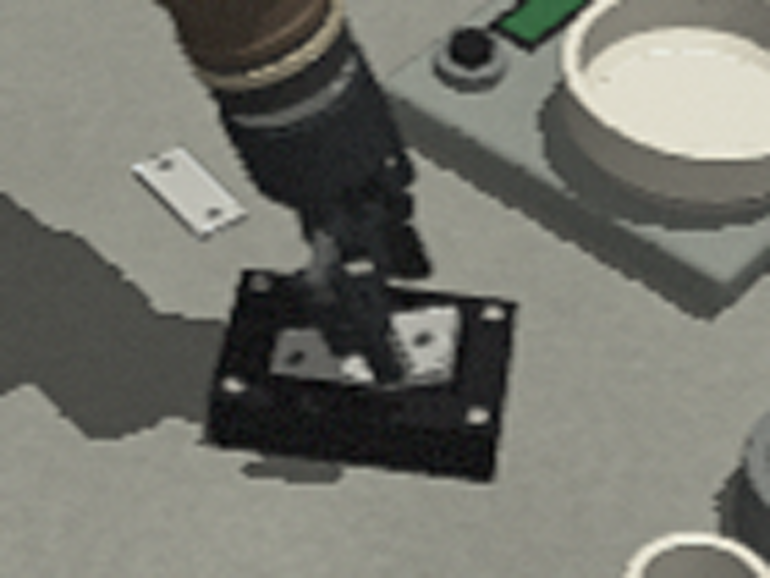

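>>> jog_arm(
  series=[
    [-0.001, 0, 0.012, 0, 0, 0],
    [-0.001, 0, 0.012, 0, 0, 0],
    [-0.001, 0, 0.012, 0, 0, 0],
    [-0.001, 0, 0.008, 0, 0, 0],
    [0, 0, 0.004, 0, 0, 0],
    [0, 0, 0, 0, 0, 0],
    [0, 0, 0, 0, 0, 0],
    [0, 0, 0, 0, 0, 0],
  ],
)

```text
clock: 26.85
ee_pos: [0.5765, 0.0359, 0.0406]
tcp_rot: [0.177, -0.295, 0.937, 0.057]
force: [0.5, -0.8, -0.2]
width: 0.0684
```

```bash
python3 grip.py .0 4
```

```text
26.85 [0.5765 0.0359 0.0406] [0.5774 0.0356 0.0394] [-0.05  0.08 -0.59  0.61  0.23 -0.63] [ 0.5 -0.8 -0.2] 0.06844171805949494
max shift mm 0.3909865173198786 turn 0.020426697136530236
[[-0.0, -0.001, 0.001, 0.005, -0.02, -0.009], [-0.0, -0.001, 0.001, 0.005, -0.02, -0.009], [-0.0, -0.001, 0.001, 0.005, -0.02, -0.009], [-0.0, -0.001, 0.001, 0.005, -0.02, -0.009]]
```

>>> jog_arm(
  series=[
    [0, 0, 0.003, 0, 0, 0],
    [0, 0, 0.003, 0, 0, 0],
    [0, 0, 0, 0, 0, 0],
    [0, 0, 0, 0, 0, 0],
    [0, 0, 0, 0, 0, 0],
    [0, 0, 0, 0, 0, 0],
    [0, 0, 0, 0, 0, 0],
    [0, 0, 0, 0, 0, 0],
  ],
  hand=0,
  newtons=80,
)

```text
clock: 27.65
ee_pos: [0.577, 0.0361, 0.04]
tcp_rot: [0.177, -0.295, 0.937, 0.057]
force: [-0.9, -0.9, 2.5]
width: 0.0437
```

```bash
python3 grip.py .0 4|head -1;python3 - <<'E'
from h import *
from bench import observe,optics
s=observe();print(s["force"],s["width"])
g=optics.get_image("wrist");crop(g["pixels"],140,30,420,330,2,"w15.png")
E
```

```text
27.65 [0.577  0.0361 0.04  ] [0.5774 0.0356 0.0394] [-0.05  0.08 -0.59  0.6   0.23 -0.63] [-0.9 -0.9  2.5] 0.04374877103227785
[-0.92479013 -0.91838903  2.50147254] 0.04374877103227785
```

View pics/w15.png

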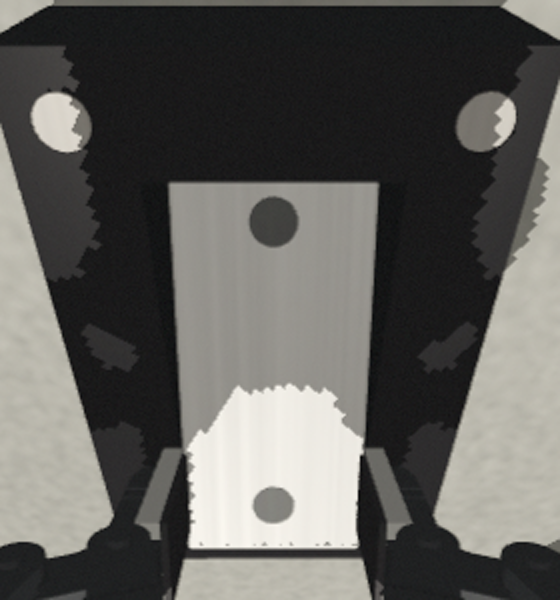

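>>> jog_arm(
  series=[
    [0, 0, 0, 0, 0, 0],
    [0, 0, 0, 0, 0, 0],
    [0, 0, -0.008, 0, 0, 0],
    [0, 0, -0.012, 0, 0, 0],
    [0, 0, -0.015, 0, 0, 0],
    [0, 0, -0.015, 0, 0, 0],
    [0, 0, -0.008, 0, 0, 0],
    [0, 0, 0, 0, 0, 0],
  ],
)

```text
clock: 28.5
ee_pos: [0.5744, 0.0347, 0.055]
tcp_rot: [0.18, -0.296, 0.936, 0.059]
force: [2.3, 0.8, -2.5]
width: 0.0434
```

```bash
python3 - <<'E'
from h import *
from bench import observe,optics
s=observe();print(s["force"],s["width"])
g=optics.get_image("wrist");crop(g["pixels"],140,30,420,330,2,"w16.png")
g=optics.get_image("scene");crop(g["pixels"],220,160,360,265,5.5,"s16.png")
E
```

```text
[ 2.29362291  0.79712025 -2.51729018] 0.04338928734746775
```

View pics/w16.png

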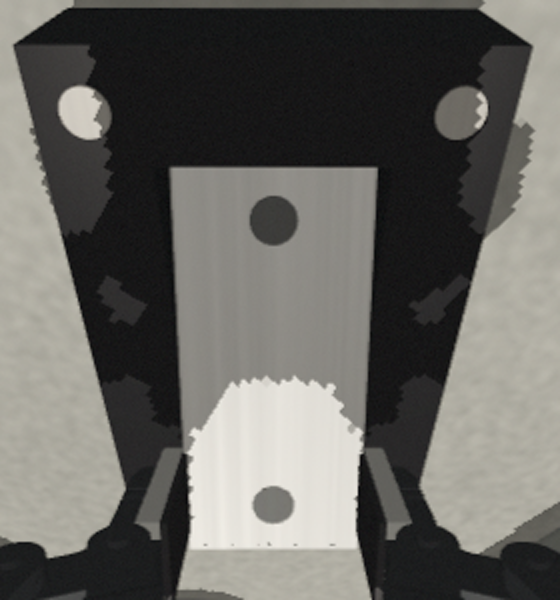

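View pics/s16.png

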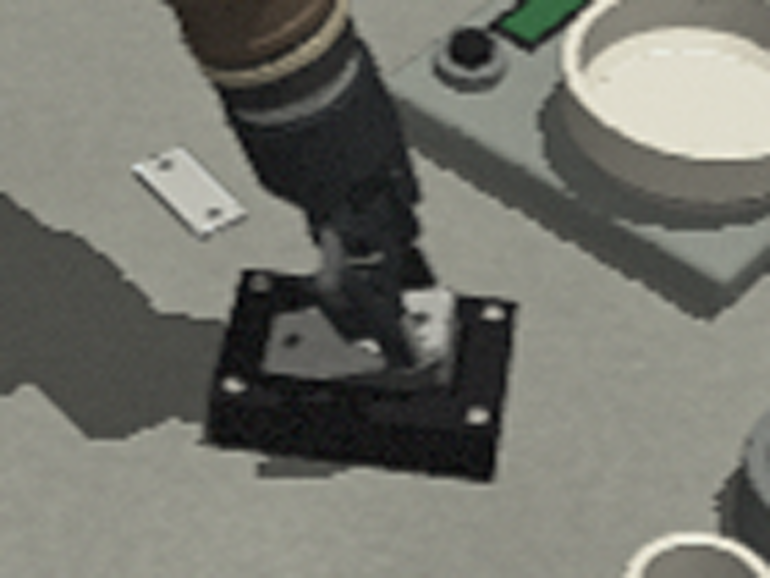

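The plate is held and came up with the gripper, with the near edge unchanged in the wrist view. I'll lift it clear, level it, then carry it over.

```bash
cat > pl.py <<'E'
# pl.py h dx dy n [p|lift]
from h import *
from bench import observe
import sys
Cb=np.array([.5697,.274,.051]);Y=np.radians(150.)
R1=down(Y); ox,oz=.033,-.0055
h=float(sys.argv[1]);d=np.array([float(sys.argv[2]),float(sys.argv[3]),0])
s=observe();t=Cb+d+[0,0,.005+h]-R1@np.array([ox,0,oz])
if sys.argv[5]=="lift": t=s["ee_pos"]+[0,0,h];R1=rot(s)
print(s["clock"],np.round(s["ee_pos"],4),np.round(t,4),np.round(s["qpos"],2),np.round(s["force"],1),round(s["width"],4))
plan(s,t,R1,int(sys.argv[4]),polar=sys.argv[5]=="p")
E
python3 pl.py .07 0 0 8 lift
```

```text
28.6 [0.5745 0.0346 0.0549] [0.5745 0.0346 0.1249] [-0.06  0.06 -0.57  0.64  0.24 -0.64] [ 4.2  1.5 -1.5] 0.0429
max shift mm 8.750000000000009 turn 0.0
[[-0.013, 0.0, -0.032, 0.0, 0.0, 0.0], [-0.013, 0.0, -0.032, 0.0, 0.0, 0.0], [-0.013, 0.0, -0.032, 0.0, 0.0, 0.0], [-0.013, 0.0, -0.032, 0.0, 0.0, 0.0], [-0.013, 0.0, -0.032, 0.0, 0.0, 0.0], [-0.013, 0.0, -0.032, 0.0, 0.0, 0.0], [-0.013, 0.0, -0.032, 0.0, 0.0, 0.0], [-0.013, 0.0, -0.032, 0.0, 0.0, 0.0]]
```

>>> jog_arm(
  series=[
    [-0.008, 0, -0.01, 0, 0, 0],
    [-0.013, 0, -0.025, 0, 0, 0],
    [-0.013, 0, -0.032, 0, 0, 0],
    [-0.013, 0, -0.032, 0, 0, 0],
    [-0.013, 0, -0.032, 0, 0, 0],
    [-0.013, 0, -0.032, 0, 0, 0],
    [-0.013, 0, -0.032, 0, 0, 0],
    [-0.01, 0, -0.02, 0, 0, 0],
  ],
)

```text
clock: 29.4
ee_pos: [0.5746, 0.0348, 0.1178]
tcp_rot: [0.178, -0.295, 0.937, 0.058]
force: [0.5, -0.6, -1.2]
width: 0.0433
```

```bash
python3 pl.py .06 0 0 16 p; python3 - <<'E'
from h import *
from bench import observe,optics
s=observe();print(s["force"],s["width"])
g=optics.get_image("wrist");crop(g["pixels"],140,30,420,330,2,"w17.png")
g=optics.get_image("scene");crop(g["pixels"],220,120,360,265,4,"s17.png")
E
```

```text
29.4 [0.5746 0.0348 0.1178] [0.5862 0.3026 0.1105] [-0.06  0.01 -0.47  0.79  0.23 -0.63] [ 0.5 -0.6 -1.2] 0.0433
max shift mm 17.875440905308807 turn 0.38600796226664846
[[-0.045, 0.041, 0.02, -0.07, 0.331, -0.386], [-0.046, 0.041, 0.019, -0.07, 0.331, -0.386], [-0.046, 0.042, 0.017, -0.07, 0.331, -0.386], [-0.047, 0.042, 0.016, -0.07, 0.331, -0.386], [-0.048, 0.043, 0.015, -0.07, 0.331, -0.386], [-0.049, 0.043, 0.014, -0.07, 0.331, -0.386], [-0.049, 0.043, 0.013, -0.07, 0.331, -0.386], [-0.05, 0.044, 0.012, -0.07, 0.331, -0.386], [-0.05, 0.044, 0.011, -0.07, 0.331, -0.386], [-0.051, 0.045, 0.009, -0.07, 0.331, -0.386], [-0.052, 0.045, 0.008, -0.07, 0.331, -0.386], [-0.052, 0.045, 0.007, -0.07, 0.331, -0.386], [-0.053, 0.046, 0.006, -0.07, 0.331, -0.386], [-0.053, 0.046, 0.005, -0.07, 0.331, -0.386], [-0.053, 0.047, 0.004, -0.07, 0.331, -0.386], [-0.054, 0.047, 0.003, -0.07, 0.331, -0.386]]
[ 0.48434612 -0.56269827 -1.18829569] 0.04331690442886947
```

View pics/w17.png

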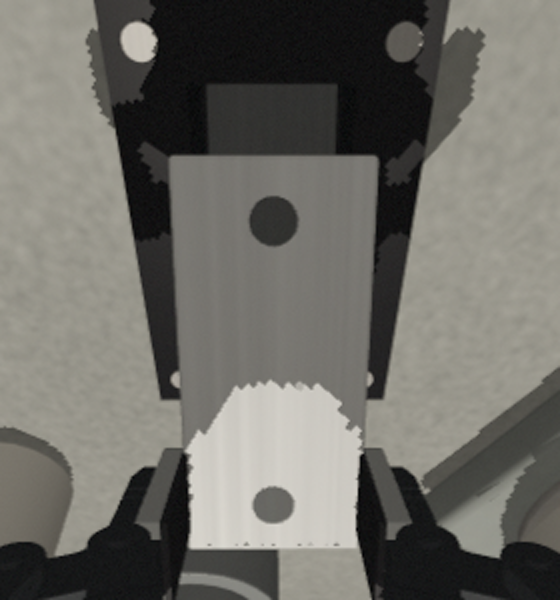

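View pics/s17.png

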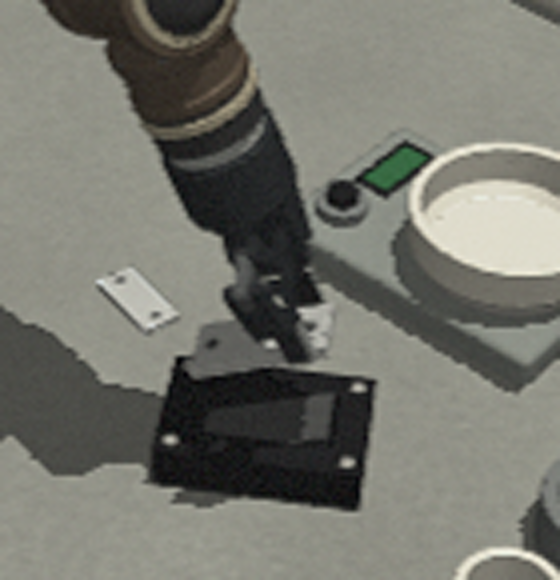

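```bash
cat > pnp.py <<'E'
from h import *
def solve(pts):
    d=pickle.load(open("d0.pkl","rb"))[1]["wrist"]
    K=np.array(d["intrinsics"]);T=np.array(d["T_tool_cam"])
    O=np.array([[.05,-.023,0],[.05,.023,0],[-.05,.023,0],[-.05,-.023,0]])*[[1,1,1]]
    best=None
    n,rs,ts,er=cv2.solvePnPGeneric(O,np.array(pts,float),K,None,flags=cv2.SOLVEPNP_IPPE)
    for r,t,e in zip(rs,ts,er):
        M=T[:3,:3]@Rn.from_rotvec(r.ravel()).as_matrix();p=T[:3,:3]@t.ravel()+T[:3,3]
        print("centre top face (tool)",p.round(4),"x-dir",M[:,0].round(3),"normal",M[:,2].round(3),"err",e)
E
python3 - <<'E'
from pnp import *
f=lambda x,y:((x+.5)/2-.5+140,(y+.5)/2-.5+30)
# +x end (gripped) is image bottom
solve([f(189,548),f(359,548),f(378,156),f(170,156)])
E
```

```text
centre top face (tool) [ 0.0327 -0.0001 -0.0051] x-dir [-1.     0.002 -0.031] normal [ 0.031 -0.002 -1.   ] err [0.11373387]
centre top face (tool) [ 0.0433 -0.0002 -0.0054] x-dir [-0.802 -0.    -0.598] normal [ 0.598 -0.003 -0.802] err [7.35725574]
```

PnP on the plate corners: the plate is square in the grip, with its centre 32.7 mm along tool x and about 1.8° nose-down. I'll carry it to the bowl.

```bash
sed -i 's/R1=down(Y); ox,oz=.033,-.0055/R1=down(Y,[0,1,0],np.radians(1.5)); ox,oz=.0327,0./' pl.py; python3 pl.py .06 0 0 16 p
```

```text
29.5 [0.5751 0.0349 0.118 ] [0.586  0.3023 0.1151] [-0.06  0.01 -0.47  0.79  0.23 -0.63] [-0.   0.5 -1.6] 0.0434
max shift mm 17.84088841284808 turn 0.3870275240935345
[[-0.045, 0.041, 0.019, -0.066, 0.355, -0.387], [-0.046, 0.041, 0.017, -0.066, 0.355, -0.387], [-0.047, 0.042, 0.016, -0.066, 0.355, -0.387], [-0.047, 0.042, 0.015, -0.066, 0.355, -0.387], [-0.048, 0.043, 0.014, -0.066, 0.355, -0.387], [-0.049, 0.043, 0.012, -0.066, 0.355, -0.387], [-0.049, 0.043, 0.011, -0.066, 0.355, -0.387], [-0.05, 0.044, 0.01, -0.066, 0.355, -0.387], [-0.051, 0.044, 0.009, -0.066, 0.355, -0.387], [-0.051, 0.045, 0.008, -0.066, 0.355, -0.387], [-0.052, 0.045, 0.006, -0.066, 0.355, -0.387], [-0.052, 0.045, 0.005, -0.066, 0.355, -0.387], [-0.053, 0.046, 0.004, -0.066, 0.355, -0.387], [-0.053, 0.046, 0.003, -0.066, 0.355, -0.387], [-0.053, 0.047, 0.002, -0.066, 0.355, -0.387], [-0.054, 0.047, 0.0, -0.066, 0.355, -0.387]]
```

>>> jog_arm(
  series=[
    [-0.03, 0.025, 0.0, -0.06, 0.36, -0.3],
    [-0.046, 0.041, 0.0, -0.066, 0.36, -0.39],
    [-0.047, 0.042, 0.003, -0.066, 0.36, -0.39],
    [-0.047, 0.042, 0.003, -0.066, 0.36, -0.39],
    [-0.048, 0.043, 0.005, -0.066, 0.36, -0.39],
    [-0.049, 0.043, 0.005, -0.066, 0.36, -0.39],
    [-0.049, 0.043, 0.005, -0.066, 0.36, -0.39],
    [-0.05, 0.044, 0.005, -0.066, 0.36, -0.39],
  ],
)

```text
clock: 30.3
ee_pos: [0.5882, 0.1559, 0.1326]
tcp_rot: [0.077, -0.402, 0.912, 0.025]
force: [0.8, 0.3, -1.0]
width: 0.0436
```

```bash
python3 pl.py .075 0 0 8 p
```

```text
30.3 [0.5882 0.1559 0.1326] [0.586  0.3023 0.1301] [ 0.22  0.18 -0.2   1.05  0.08 -0.6 ] [ 0.8  0.3 -1. ] 0.0436
max shift mm 18.917477211272153 turn 0.3897421008295725
[[-0.056, 0.043, 0.01, -0.055, 0.329, -0.39], [-0.056, 0.044, 0.008, -0.055, 0.329, -0.39], [-0.057, 0.044, 0.007, -0.055, 0.329, -0.39], [-0.058, 0.045, 0.006, -0.055, 0.329, -0.39], [-0.058, 0.045, 0.005, -0.055, 0.329, -0.39], [-0.058, 0.046, 0.003, -0.055, 0.329, -0.39], [-0.059, 0.046, 0.002, -0.055, 0.329, -0.39], [-0.059, 0.047, 0.001, -0.055, 0.329, -0.39]]
```

>>> jog_arm(
  series=[
    [-0.056, 0.043, 0.006, -0.055, 0.33, -0.39],
    [-0.056, 0.044, 0.006, -0.055, 0.33, -0.39],
    [-0.057, 0.044, 0.006, -0.055, 0.33, -0.39],
    [-0.058, 0.045, 0.005, -0.055, 0.33, -0.39],
    [-0.058, 0.045, 0.003, -0.055, 0.33, -0.39],
    [-0.058, 0.046, 0.002, -0.055, 0.33, -0.39],
    [-0.05, 0.04, 0, -0.055, 0.33, -0.39],
    [-0.03, 0.025, 0, -0.055, 0.33, -0.39],
  ],
)

```text
clock: 31.1
ee_pos: [0.5853, 0.297, 0.1279]
tcp_rot: [-0.018, -0.504, 0.863, -0.007]
force: [0.3, 0.1, -2.4]
width: 0.0437
```

```bash
python3 pl.py .055 0 0 8 l
```

```text
31.1 [0.5853 0.297  0.1279] [0.586  0.3023 0.1101] [ 0.48  0.42  0.12  1.31 -0.02 -0.58] [ 0.3  0.1 -2.4] 0.0437
max shift mm 2.3220097341781427 turn 0.020407374960450864
[[-0.003, 0.001, 0.009, 0.01, -0.02, 0.019], [-0.003, 0.001, 0.009, 0.01, -0.02, 0.019], [-0.003, 0.001, 0.009, 0.01, -0.02, 0.019], [-0.003, 0.001, 0.009, 0.01, -0.02, 0.019], [-0.003, 0.001, 0.009, 0.01, -0.02, 0.019], [-0.003, 0.001, 0.009, 0.01, -0.02, 0.019], [-0.003, 0.001, 0.009, 0.01, -0.02, 0.019], [-0.003, 0.001, 0.009, 0.01, -0.02, 0.019]]
```

>>> jog_arm(
  series=[
    [-0.004, 0.001, 0.007, 0.01, -0.02, 0.02],
    [-0.004, 0.001, 0.007, 0.01, -0.02, 0.02],
    [-0.004, 0.001, 0.007, 0.01, -0.02, 0.02],
    [-0.003, 0.001, 0.007, 0.01, -0.02, 0.02],
    [-0.003, 0.001, 0.007, 0.01, -0.02, 0.02],
    [-0.002, 0.001, 0.007, 0.01, -0.02, 0.02],
    [0, 0, 0, 0, 0, 0],
    [0, 0, 0, 0, 0, 0],
  ],
)

```text
clock: 31.9
ee_pos: [0.5861, 0.3008, 0.1144]
tcp_rot: [-0.013, -0.499, 0.866, -0.006]
force: [0.1, 0.2, -1.4]
width: 0.0434
```

```bash
python3 pl.py .02 0 0 8 l;python3 - <<'E'
from h import *
from bench import observe,optics
s=observe();g=optics.get_image("wrist");cv2.imwrite("pics/w18.png",g["pixels"]);w=wristcam(g,s);pickle.dump(w,open("w18.pkl","wb"))
for r,z in ((.071,.091),(.08,.091),(.0585,.051)):
  print(r,[w2px(w,[.5697+r*np.cos(b),.274+r*np.sin(b),z]).round().tolist() for b in np.radians(np.arange(0,360,45))])
g=optics.get_image("top");crop(g["pixels"],95,150,245,300,4,"t18.png");
E
```

```text
31.9 [0.5861 0.3008 0.1144] [0.586  0.3023 0.0751] [ 0.48  0.42  0.09  1.27 -0.01 -0.57] [ 0.1  0.2 -1.4] 0.0434
max shift mm 4.910248529038783 turn 0.005585430811781468
[[-0.001, 0.0, 0.02, 0.004, -0.006, -0.002], [-0.001, 0.0, 0.02, 0.004, -0.006, -0.002], [-0.001, 0.0, 0.02, 0.004, -0.006, -0.002], [-0.001, 0.0, 0.02, 0.004, -0.006, -0.002], [-0.001, 0.0, 0.02, 0.004, -0.006, -0.002], [-0.001, 0.0, 0.02, 0.004, -0.006, -0.002], [-0.001, 0.0, 0.02, 0.004, -0.006, -0.002], [-0.001, 0.0, 0.02, 0.004, -0.006, -0.002]]
0.071 [[178.0, 257.0], [249.0, 303.0], [331.0, 293.0], [390.0, 231.0], [387.0, 140.0], [312.0, 75.0], [210.0, 90.0], [157.0, 171.0]]
0.08 [[166.0, 264.0], [246.0, 314.0], [338.0, 304.0], [403.0, 235.0], [402.0, 132.0], [317.0, 57.0], [200.0, 74.0], [141.0, 167.0]]
0.0585 [[209.0, 226.0], [257.0, 259.0], [314.0, 252.0], [353.0, 208.0], [350.0, 146.0], [299.0, 104.0], [233.0, 114.0], [196.0, 167.0]]
```

View pics/w18.png

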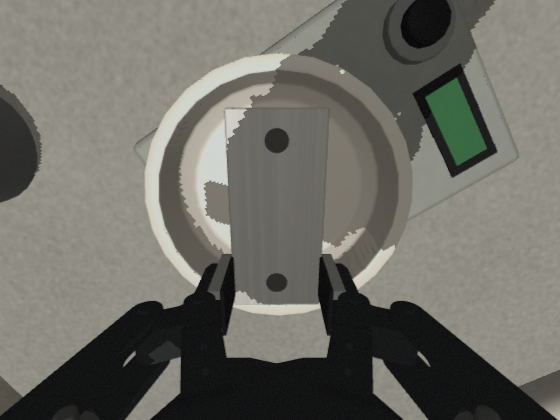

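View pics/t18.png

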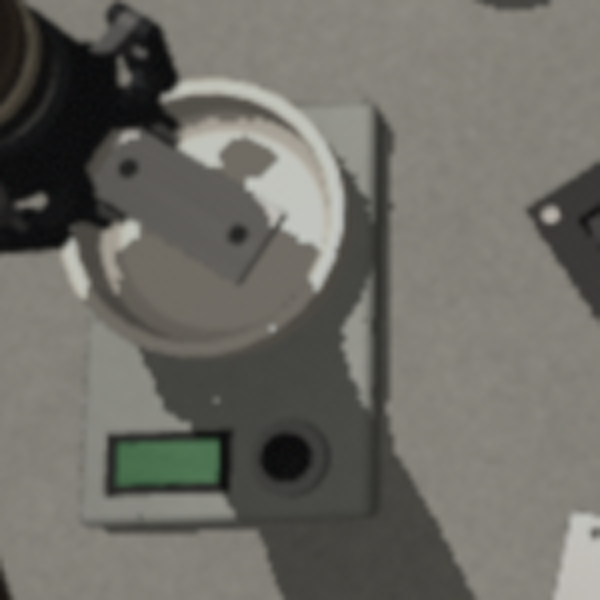

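The wrist view has the bowl rim centred at u≈278 (144–412) and the plate at u≈277, so it is aligned sideways. The plate is level, so I'll lower it.

>>> jog_arm(
  series=[
    [-0.001, 0.001, 0.018, 0, 0, 0],
    [-0.001, 0.001, 0.02, 0, 0, 0],
    [-0.001, 0, 0.02, 0, 0, 0],
    [-0.001, 0, 0.02, 0, 0, 0],
    [-0.001, 0, 0.02, 0, 0, 0],
    [-0.001, 0, 0.02, 0, 0, 0],
    [-0.001, 0, 0.015, 0, 0, 0],
    [0, 0, 0.01, 0, 0, 0],
  ],
)

```text
clock: 32.8
ee_pos: [0.5859, 0.302, 0.0751]
tcp_rot: [-0.013, -0.5, 0.866, -0.006]
force: [-0.1, 0.2, -1.2]
width: 0.0433
```

```bash
python3 pl.py .005 0 0 8 l;python3 - <<'E'
from h import *
from bench import observe,optics
s=observe();g=optics.get_image("wrist");cv2.imwrite("pics/w19.png",g["pixels"]);w=wristcam(g,s)
E
```

```text
32.8 [0.5859 0.302  0.0751] [0.586  0.3023 0.0601] [ 0.48  0.44  0.03  1.19 -0.01 -0.56] [-0.1  0.2 -1.2] 0.0433
max shift mm 1.8644591845652916 turn 0.006331563370857704
[[-0.0, -0.0, 0.007, 0.004, -0.006, -0.001], [-0.0, -0.0, 0.007, 0.004, -0.006, -0.001], [-0.0, -0.0, 0.007, 0.004, -0.006, -0.001], [-0.0, -0.0, 0.007, 0.004, -0.006, -0.001], [-0.0, -0.0, 0.007, 0.004, -0.006, -0.001], [-0.0, -0.0, 0.007, 0.004, -0.006, -0.001], [-0.0, -0.0, 0.007, 0.004, -0.006, -0.001], [-0.0, 0.0, 0.007, 0.004, -0.006, -0.001]]
```

View pics/w19.png

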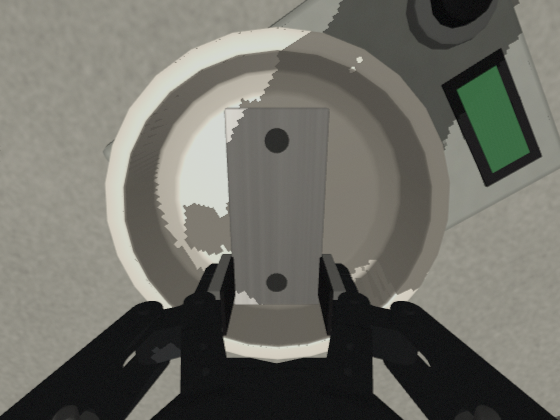

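>>> jog_arm(
  series=[
    [0, 0, 0.008, 0, 0, 0],
    [0, 0, 0.01, 0, 0, 0],
    [0, 0, 0.01, 0, 0, 0],
    [0, 0, 0.01, 0, 0, 0],
    [0, 0, 0.008, 0, 0, 0],
    [0, 0, 0.005, 0, 0, 0],
    [0, 0, 0.003, 0, 0, 0],
    [0, 0, 0, 0, 0, 0],
  ],
)

```text
clock: 33.65
ee_pos: [0.5857, 0.3016, 0.0605]
tcp_rot: [-0.013, -0.5, 0.866, -0.006]
force: [-0.3, 0.6, -1.3]
width: 0.0435
```

>>> jog_arm(
  series=[
    [0, 0, 0.004, 0, 0, 0],
    [0, 0, 0.004, 0, 0, 0],
    [0, 0, 0.003, 0, 0, 0],
    [0, 0, 0.003, 0, 0, 0],
    [0, 0, 0, 0, 0, 0],
    [0, 0, 0, 0, 0, 0],
    [0, 0, 0, 0, 0, 0],
    [0, 0, 0, 0, 0, 0],
  ],
)

```text
clock: 34.45
ee_pos: [0.5859, 0.3016, 0.057]
tcp_rot: [-0.013, -0.5, 0.866, -0.006]
force: [-0.2, 0.4, -2.1]
width: 0.0432
```

Not touching yet (force −2.1 N is just the plate's weight plus noise). I'll go lower in small steps.

>>> jog_arm(
  series=[
    [0, 0, 0.004, 0, 0, 0],
    [0, 0, 0.004, 0, 0, 0],
    [0, 0, 0, 0, 0, 0],
    [0, 0, 0, 0, 0, 0],
    [0, 0, 0, 0, 0, 0],
    [0, 0, 0, 0, 0, 0],
    [0, 0, 0, 0, 0, 0],
    [0, 0, 0, 0, 0, 0],
  ],
)

```text
clock: 35.25
ee_pos: [0.5859, 0.3016, 0.0549]
tcp_rot: [-0.013, -0.5, 0.866, -0.006]
force: [0.5, -1.4, -1.6]
width: 0.0433
```

```bash
python3 - <<'E'
from h import *
from bench import observe,optics
s=observe();print(s["force"],s["moment"])
g=optics.get_image("wrist");crop(g["pixels"],90,20,460,370,1.7,"w20.png")
g=optics.get_image("scene");crop(g["pixels"],290,120,400,220,6,"s20.png")
E
```

```text
[ 0.47116577 -1.40968889 -1.62199655] [-7.75064679e-03 -5.66041891e-02 -3.67465090e-05]
```

View pics/w20.png

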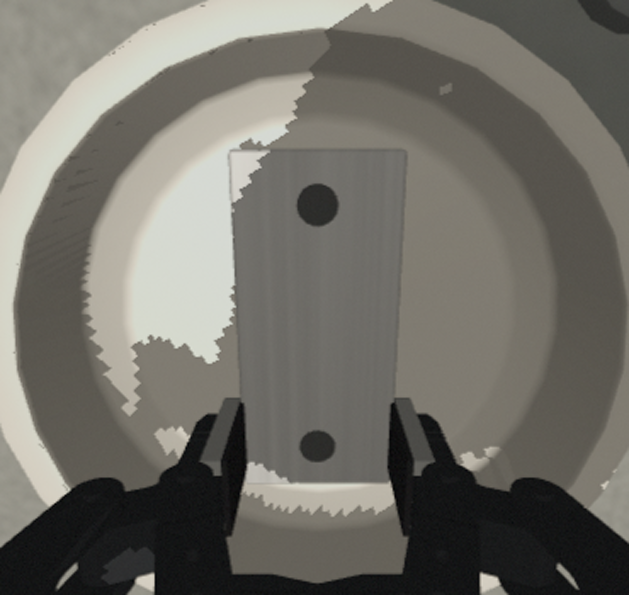

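View pics/s20.png

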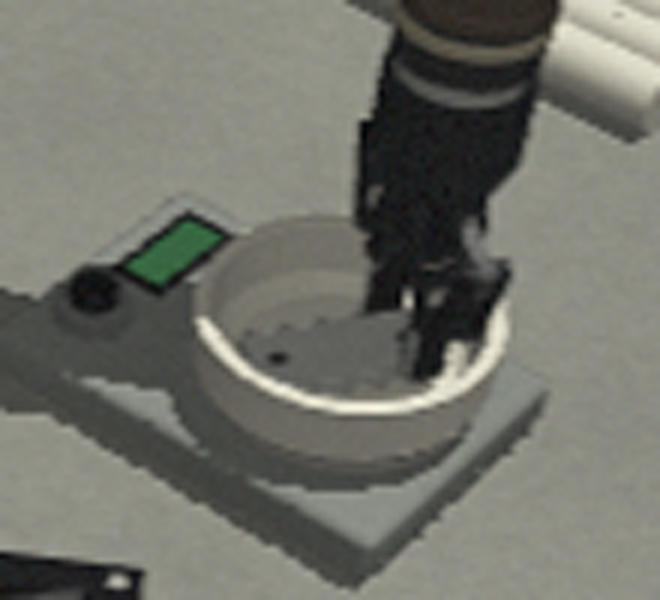

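```bash
python3 - <<'E'
from pnp import *
from bench import observe
from scipy.optimize import least_squares
s=observe();d=pickle.load(open("d0.pkl","rb"))[1]["wrist"];w=wristcam(d,s)
f=lambda x,y:((x+.5)/1.7-.5+90,(y+.5)/1.7-.5+20)
solve([f(245,483),f(395,483),f(406,150),f(230,150)])
R=rot(s);p=s["ee_pos"]+R@np.array([.0327,0,-.0051]);print("plate centre world",p)
# floor ring and rim points
ring=[f(127,300),f(515,300),f(320,118),f(150,230),f(480,205)]
X=np.array([px2w(w,*q,.051) for q in ring]);r=least_squares(lambda v:np.hypot(X[:,0]-v[0],X[:,1]-v[1])-v[2],[.57,.27,.057]);print("floor",r.x,r.fun*1e3)
ring=[f(83,290),f(555,300),f(320,73)]
for z in(.054,.057,.06):
  X=np.array([px2w(w,*q,z) for q in ring]);r=least_squares(lambda v:np.hypot(X[:,0]-v[0],X[:,1]-v[1])-v[2],[.57,.27,.057]);print("ring2",z,r.x)
rim=[f(15,300),f(322,29),f(480,75),f(627,300),f(100,115)]
X=np.array([px2w(w,*q,.091) for q in rim]);r=least_squares(lambda v:np.hypot(X[:,0]-v[0],X[:,1]-v[1])-v[2],[.57,.27,.07]);print("rim inner",r.x,r.fun*1e3)
E
```

```text
centre top face (tool) [ 0.0324  0.0002 -0.0074] x-dir [-1.     0.008  0.02 ] normal [-0.02 -0.02 -1.  ] err [1.26126939]
centre top face (tool) [ 0.0443  0.0002 -0.0069] x-dir [-0.778  0.004 -0.628] normal [ 0.628  0.01  -0.778] err [7.27941139]
plate centre world [0.56956924 0.27343306 0.06092084]
floor [0.56931873 0.2751413  0.05920031] [ 0.56708667  0.28207431  0.79521362 -0.95763182 -0.68674276]
ring2 0.054 [0.57015924 0.27502192 0.07101307]
ring2 0.057 [0.56970955 0.27420032 0.06953497]
ring2 0.06 [0.56925987 0.27337872 0.06805687]
rim inner [0.56912622 0.27324299 0.06980702] [-0.25996805  0.11560142 -0.45981014  0.20849284  0.39568393]
```

The bowl axis comes out at (.569,.274) and the plate centre at (.5696,.2734), so it is centred to about 1 mm. I'll continue until contact.

>>> jog_arm(
  series=[
    [0, 0, 0.004, 0, 0, 0],
    [0, 0, 0.004, 0, 0, 0],
    [0, 0, 0, 0, 0, 0],
    [0, 0, 0, 0, 0, 0],
    [0, 0, 0, 0, 0, 0],
    [0, 0, 0, 0, 0, 0],
    [0, 0, 0, 0, 0, 0],
    [0, 0, 0, 0, 0, 0],
  ],
)

```text
clock: 36.15
ee_pos: [0.5858, 0.3015, 0.0527]
tcp_rot: [-0.013, -0.5, 0.866, -0.006]
force: [-0.6, -0.4, -1.1]
width: 0.0438
```

>>> jog_arm(
  series=[
    [0, 0, 0.004, 0, 0, 0],
    [0, 0, 0.003, 0, 0, 0],
    [0, 0, 0, 0, 0, 0],
    [0, 0, 0, 0, 0, 0],
    [0, 0, 0, 0, 0, 0],
    [0, 0, 0, 0, 0, 0],
    [0, 0, 0, 0, 0, 0],
    [0, 0, 0, 0, 0, 0],
  ],
)

```text
clock: 36.95
ee_pos: [0.586, 0.3016, 0.0517]
tcp_rot: [-0.013, -0.5, 0.866, -0.006]
force: [-0.2, -0.6, 0.2]
width: 0.043
```

>>> jog_arm(
  series=[
    [0, 0, 0.004, 0, 0, 0],
    [0, 0, 0.004, 0, 0, 0],
    [0, 0, 0, 0, 0, 0],
    [0, 0, 0, 0, 0, 0],
    [0, 0, 0, 0, 0, 0],
    [0, 0, 0, 0, 0, 0],
    [0, 0, 0, 0, 0, 0],
    [0, 0, 0, 0, 0, 0],
  ],
)

```text
clock: 37.75
ee_pos: [0.5861, 0.3016, 0.0516]
tcp_rot: [-0.012, -0.5, 0.866, -0.006]
force: [-0.6, -0.3, 2.1]
width: 0.0431
```

```bash
python3 - <<'E'
from h import *
from bench import observe,optics
s=observe();print(s["force"],s["moment"],rot(s).round(3).tolist())
g=optics.get_image("wrist");crop(g["pixels"],90,20,460,370,1.7,"w21.png")
E
```

```text
[-0.60945051 -0.27482839  2.0831136 ] [0.0647581  0.10314721 0.01026541] [[-0.501, -0.866, -0.014], [-0.865, 0.501, -0.023], [0.027, 0.001, -1.0]]
```

View pics/w21.png

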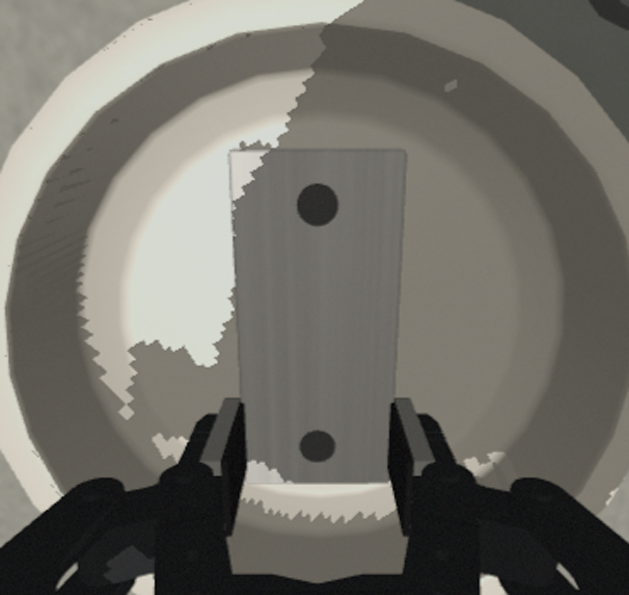

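Contact at z 0.0516 with +2 N, so the plate is on the bowl floor. I'll release with a small opening and rise straight up.

>>> jog_arm(
  series=[
    [0, 0, 0, 0, 0, 0],
    [0, 0, 0, 0, 0, 0],
    [0, 0, 0, 0, 0, 0],
    [0, 0, 0, 0, 0, 0],
    [0, 0, -0.008, 0, 0, 0],
    [0, 0, -0.015, 0, 0, 0],
    [0, 0, -0.03, 0, 0, 0],
    [0, 0, -0.04, 0, 0, 0],
  ],
  hand=0.62,
)

```text
clock: 38.6
ee_pos: [0.5858, 0.3018, 0.0746]
tcp_rot: [-0.013, -0.5, 0.866, -0.007]
force: [-1.0, 0.1, -0.7]
width: 0.0524
```

```bash
python3 - <<'E'
from h import *
from bench import observe,optics
s=observe();print(s["force"],s["width"],s["ee_pos"])
g=optics.get_image("wrist");crop(g["pixels"],90,20,460,370,1.7,"w22.png")
E
```

```text
[-0.95800411  0.10006677 -0.68520119] 0.052435756277225284 [0.58584285 0.30182045 0.07457982]
```

View pics/w22.png

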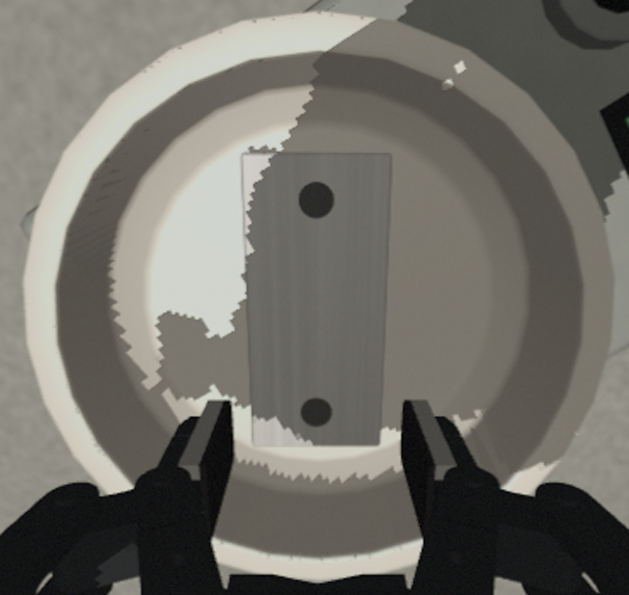

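>>> jog_arm(
  series=[
    [0, 0, -0.06, 0, 0, 0],
    [0, 0, -0.1, 0, 0, 0],
    [0, 0, -0.1, 0, 0, 0],
    [0, 0, -0.1, 0, 0, 0],
    [0, 0, -0.1, 0, 0, 0],
    [0, 0, -0.08, 0, 0, 0],
    [0, 0, -0.03, 0, 0, 0],
    [0, 0, 0, 0, 0, 0],
  ],
)

```text
clock: 39.45
ee_pos: [0.5891, 0.306, 0.2303]
tcp_rot: [-0.008, -0.5, 0.866, -0.007]
force: [0.2, -0.1, -1.2]
width: 0.0529
```

```bash
python3 - <<'E'
from pnp import *
from bench import observe,optics
s=observe();print(s["force"],s["ee_pos"],s["clock"])
g=optics.get_image("wrist");cv2.imwrite("pics/w23.png",g["pixels"]);w=wristcam(g,s);pickle.dump((w,s),open("w23.pkl","wb"))
crop(g["pixels"],160,60,400,260,3.3,"w23c.png")
g=optics.get_image("scene");crop(g["pixels"],290,120,400,220,6,"s23.png")
E
```

```text
[ 0.24216505 -0.09222528 -1.21031609] [0.5891491  0.30599827 0.23027181] 39.45
```

View pics/w23c.png

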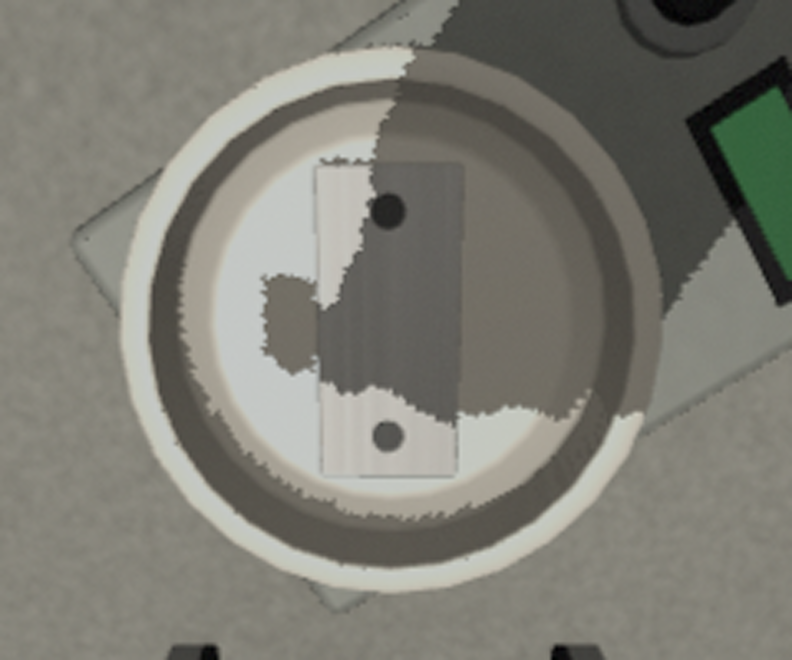

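View pics/s23.png

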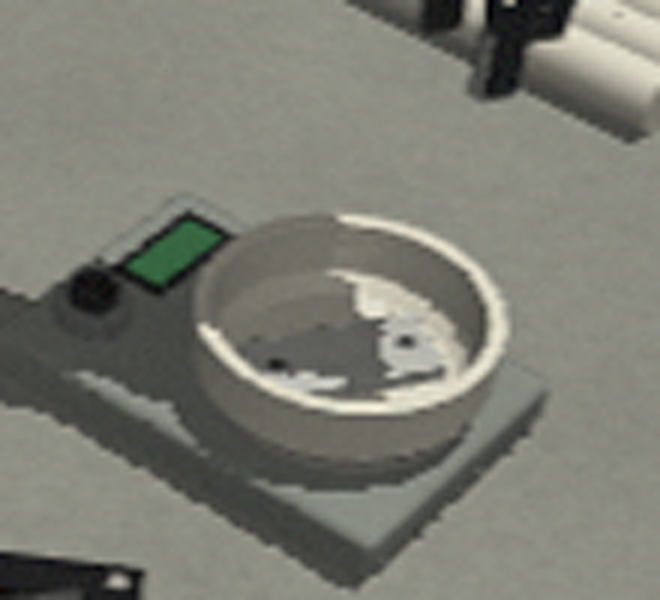

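The plate lies inside the floor circle (corners at (317,163), (464,162), (457,475) and (322,477) in the crop; floor u 215–572, v 130–495). I'll check flatness and centring numerically, then move clear for a top view.

>>> jog_arm(
  series=[
    [0.05, 0, -0.05, 0, 0, 0],
    [0.12, -0.1, 0, 0, 0, 0],
    [0.12, -0.12, 0, 0, 0, 0],
    [0.12, -0.12, 0, 0, 0, 0],
    [0.12, -0.12, 0, 0, 0, 0],
    [0.12, -0.12, 0, 0, 0, 0],
    [0.1, -0.08, 0, 0, 0, 0],
    [0, 0, 0, 0, 0, 0],
  ],
)

```text
clock: 40.35
ee_pos: [0.6329, 0.0491, 0.2426]
tcp_rot: [-0.016, -0.501, 0.865, -0.006]
force: [0.5, -0.1, -0.7]
width: 0.0527
```

```bash
python3 - <<'E'
from pnp import *
from bench import observe,optics
w,s0=pickle.load(open("w23.pkl","rb"))
f=lambda x,y:((x+.5)/3.3-.5+160,(y+.5)/3.3-.5+60)
pts=[f(322,477),f(457,475),f(464,162),f(317,163)]
solve(pts)
X=[px2w(w,*q,.061) for q in pts];print("edges if flat at .061 (mm):",[round(np.linalg.norm(X[i]-X[i-1])*1e3,1) for i in range(4)],np.mean(X,0))
s=observe();print(s["ee_pos"],s["clock"],rot(s0).round(3).tolist())
g=optics.get_image("top");cv2.imwrite("pics/t24f.png",g["pixels"]);crop(g["pixels"],95,150,245,300,4,"t24.png");pickle.dump(g,open("t24.pkl","wb"))
E
```

```text
centre top face (tool) [0.0351 0.0017 0.1726] x-dir [-0.998 -0.001 -0.056] normal [ 0.055  0.144 -0.988] err [0.28980247]
centre top face (tool) [0.0365 0.0012 0.1726] x-dir [-0.974 -0.002 -0.227] normal [ 0.224 -0.156 -0.962] err [0.61894552]
edges if flat at .061 (mm): [np.float64(99.8), np.float64(45.3), np.float64(99.4), np.float64(44.9)] [0.56829373 0.27359359 0.061     ]
[0.63289625 0.04907785 0.24255087] 40.35 [[-0.501, -0.866, -0.008], [-0.865, 0.501, -0.02], [0.021, -0.003, -1.0]]
```

View pics/t24.png

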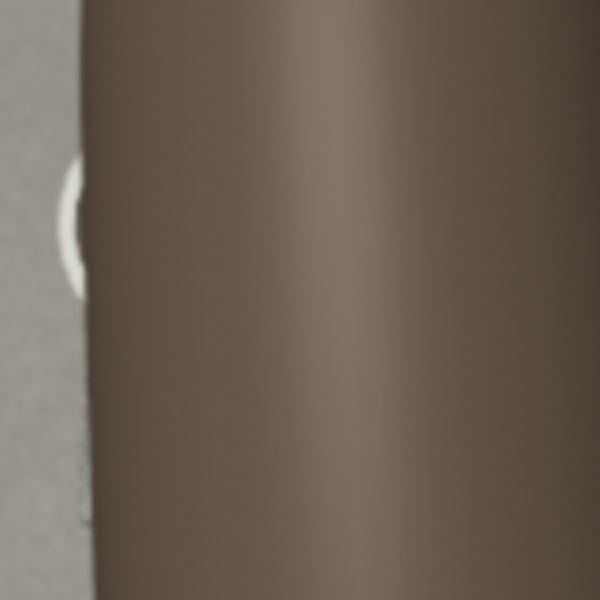

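View pics/t24f.png

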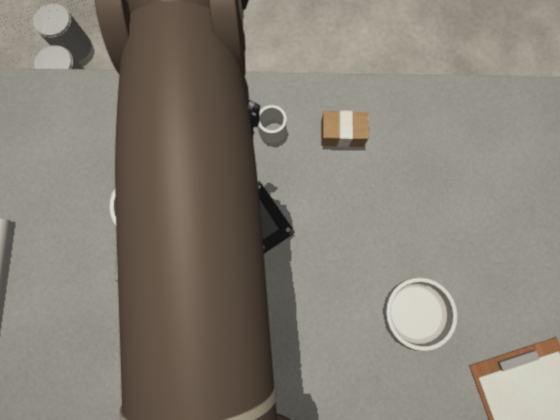

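>>> jog_arm(
  series=[
    [0.1, 0, 0, 0, 0, 0],
    [0.15, 0, 0, 0, 0, 0],
    [0.17, 0, 0, 0, 0, 0],
    [0.17, 0, 0, 0, 0, 0],
    [0.17, 0, 0, 0, 0, 0],
    [0.17, 0, 0, 0, 0, 0],
    [0.15, 0, 0, 0, 0, 0],
    [0.08, 0, 0, 0, 0, 0],
  ],
)

```text
clock: 41.2
ee_pos: [0.4814, -0.2002, 0.2495]
tcp_rot: [-0.018, -0.508, 0.861, -0.002]
force: [0.2, -0.8, -0.2]
width: 0.0528
```

```bash
python3 - <<'E'
from h import *
from bench import observe,optics
s=observe();print(s["ee_pos"],s["clock"])
g=optics.get_image("top");cv2.imwrite("pics/t25f.png",g["pixels"]);crop(g["pixels"],95,150,245,300,4,"t25.png");pickle.dump(g,open("t25.pkl","wb"))
E
```

```text
[ 0.48138888 -0.20020304  0.24946863] 41.2
```

View pics/t25.png

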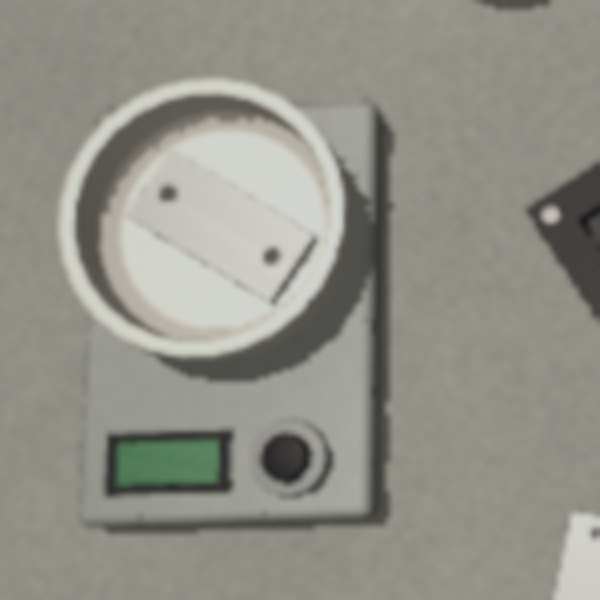

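View pics/t25f.png

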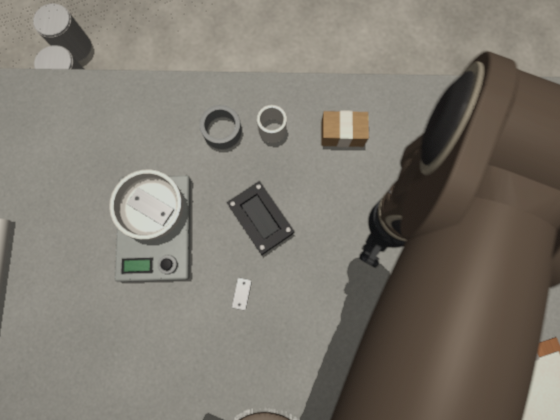

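```bash
python3 - <<'E'
from h import *
g=pickle.load(open("t25.pkl","rb"))
P=lambda x,y,z:px2w(g,95+(x+.5)/4-.5,150+(y+.5)/4-.5,z)
q=[P(*f,.091) for f in [(58,218),(345,212),(203,78),(200,355)]];print("bowl",((q[0]+q[1])/2)[1],((q[2]+q[3])/2)[0],np.linalg.norm(q[0]-q[1]),np.linalg.norm(q[2]-q[3]))
h=[P(168,193,.061),P(271,256,.061)];print("holes mid",np.mean(h,0),np.linalg.norm(h[0]-h[1]))
from bench import hand_in,observe
print(observe()["clock"],observe()["force"]);print(hand_in())
E
```

```text
bowl 0.2733286009104397 0.5699112549436218 0.159889423653345 0.15864023553202572
holes mid [0.57016882 0.27316604 0.061     ] 0.0720103514413656
41.25 [ 0.04950706 -1.11708718  0.80735946]
the job is handed in; nothing more can be done
None
```

The job is handed in at 41 s of the 64 s allowed. The bowl is on the scale with the plate flat in it, and I saw no failures. No verdict is reported.

- **Bowl:** I moved the farther bowl onto the platter and let go. It landed about 8 mm off centre, so I nudged it back from inside with the shut fingers before taring. My last top view puts it at (0.570, 0.273), against a platter centre of (0.5695, 0.273).
- **Tare:** I pressed the button fully down (6 mm of travel, about 7 N) while the plate was still flush in its block.
- **Plate:** I pressed the near end down, which peaked at 35 N on the fingertips at the stop. I gripped the raised end, levelled the plate and lowered it until it touched the bowl floor (about 2 N), then let go.
- **Flatness:** The last top view puts the plate's centre within 1 mm of the bowl's, with all four corners inside the floor circle. Its edges measured 99.5 × 45 mm when taken as lying flat on the floor, which fits.
- **Bystanders:** The carton, tape roll, coupling and small plate look unmoved. The arm was clear of everything when I handed in.

Three readings disagreed:
- The gripper showed 43 mm on the 46 mm plate.
- A wrist-camera height estimate for the plate in the grip was about 4 mm out, so I relied on touch when setting it down.
- The camera's own tilt estimate of the lying plate read about 8°. I put that down to noise, as the edge lengths and top view fit a flat plate.

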